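# Home the mixer carousel and load its vial block

### The job

First turn the mixer's grey carousel by its raised rim until the white mark faces the red pointer on the housing, and let go of it. Then lift the orange vial block out of the blue stand, where only its two ends are free, stand it upright on the green mat and let go, because the carousel's pocket leaves room for fingers only along its two long sides: taken that way, lower it into the pocket the one way round that its notched corner allows, fully home, mark still at the pointer. Do not drop or tip the block, and leave the bottle, the jar and the tip box alone.

Things in the scene. Friction and masses are not known exactly. Their poses are not given: they have to be found in the camera images.
- carousel (a joint): Angle (rad) of the carousel on its vertical axis, counter-clockwise from above positive. 0 or 6.283 (one turn): the mark faces the pointer. Starts between 0.9 and 2.6; it may be turned either way (no stop within a turn). It stays where it is left; about 0.2 N m (2 N at the rim) turns it.
- rim_center (a point): Carousel: grey dish, 236 mm across, with a raised rim 10 mm thick, mid-line at radius 113 mm; rim top 40 mm above the dish floor, 82 mm above the table. This point: on the turning axis, level with the rim top. Frame turns with the carousel, mark on its +x side. Grip the rim anywhere, one finger inside, one outside; the pocket inside stays within 50 mm of the axis, up to 110 mm above the table.
- mark (a point): The mark: white line 6 mm wide across the rim's top, down its outer side and along the dish floor inside. This point is on the rim's top at radius 113 mm.
- pointer_tip (a point): Tip of the fixed red wedge pointer that stands on the housing just outside the rim (121 mm from the axis, 44 mm above the table).
- housing: Fixed white housing under the carousel: 280 mm across, 30 mm high, pointer on its +x side, control panel at -x; origin under its centre on the turning axis. With the pointer it reaches 45 mm above the table; outside the rim all is free above that.
- pocket (a point): Pocket for the block, at the carousel's centre: centre of its floor, 42 mm above the table; frame as the carousel's. Inside 70 x 52 mm (x, y), 3 mm clearance on each side. At both ends (+x, -x) black cheeks 5 mm thick, 50 wide, 67 high with lips flared 7 mm outwards; along both long sides (+y, -y) only ledges 8 mm high, 5 thick, so fingers fit there. A yellow key, 15.5 mm square, 30 high, fills the +x +y corner.
- pocket_key (a point): Where block_key lies when the block is seated: over the yellow key, in the pocket's +x +y corner.
- block_center (a point): Orange vial block, 64 mm long (x), 46 wide (y), 64 high, 0.2 to 0.45 kg, white caps on top. This point: its centre, half-way up. The vertical edge at +x +y is cut away by a notch 16 x 16 mm over the whole height (+x end face: y -23 to +7 mm; +y side: x -32 to +16 mm). Seated, its axes point as the pocket's. It starts standing in the stand.
- block_key (a point): Middle of the block's notch (24 mm along x, 15 mm along y from block_center, at the same height).
- stand_floor (a point): Blue fixed stand: centre of its floor, 6 mm above the table. Two cheeks 60 mm long (x), 5 mm thick, 66 mm high above the floor, stand 2 mm beside the block's long sides (+y, -y) and rise 2 mm above it; its ends (+x, -x) are free. The block, axes as the stand's, is lifted straight up.
- mat_top (a point): Green fixed mat 130 x 130 mm, 4 mm thick; this point is the centre of its top.
- wash_bottle: White bottle with red cap, 62 mm across, 150 mm high, beyond the work; origin under its centre. Leave alone.
- reagent_jar: Amber jar with black cap, 68 mm across, 100 mm high, beyond the work; origin under its centre. Leave alone.
- tip_box: Blue closed box 80 x 120 x 60 mm high at the robot's right; origin under its centre. Leave alone.
Mind the look-alikes: they are no part of the job. What is shaped like the part that bears block_center but turquoise is not meant. Of the things that look like the part that bears mat_top, take the one that is farthest to the robot's right at the start.

How it is judged:
On the way, in this order (a step that is already met when the one before it is completed fails the run):
1. the carousel is being turned by the fingers at its rim (contact force between the fingers and carousel above 0.5 N and horizontal distance between the grasp point and rim_center between 0.085 and 0.15 m and (velocity of joint carousel above 0.03 rad/s or velocity of joint carousel below -0.03 rad/s)), for 0.1 s.
2. the carousel's mark faces the pointer, at rest and let go ((value of joint carousel between -0.06 and 0.06 rad or value of joint carousel between 6.22319 and 6.34319 rad) and velocity of joint carousel between -0.05 and 0.05 rad/s and contact force between the fingers and carousel below 0.1 N), for 0.2 s.
3. the block stands upright on the mat, let go (x of block_center in the frame of mat_top between -0.065 and 0.065 m and y of block_center in the frame of mat_top between -0.065 and 0.065 m and z of block_center in the frame of mat_top between 0.027 and 0.037 m and angle between block_center's own z axis and vertical below 0.08 rad and contact force between the fingers and block below 0.1 N), for 0.2 s.
At the end, for the whole second after the job is handed in: The carousel is at rest with its mark within 0.06 rad (3.4 degrees) of the pointer; the block stands in the pocket, centred within 5.5 mm, its notch at the key (within 10 mm), its foot within 4 mm of the pocket floor, upright within 0.06 rad, at rest ((value of joint carousel between -0.06 and 0.06 rad or value of joint carousel between 6.22319 and 6.34319 rad) and velocity of joint carousel between -0.05 and 0.05 rad/s and horizontal distance between block_center and pocket below 0.0055 m and z of block_center in the frame of pocket between 0.028 and 0.036 m and angle between block_center's own z axis and vertical below 0.06 rad and distance between block_key and pocket_key below 0.01 m and linear speed of block below 0.02 m/s); the robot touches nothing.
It fails at once if the block is dropped (falls free faster than 0.6 m/s) (linear speed of block above 0.6 m/s and contact force between the fingers and block below 0.05 N).
It fails at once if the block is tipped over (beyond 0.7 rad) (angle between block_center's own z axis and vertical above 0.7 rad).
It fails at once if the bottle is moved more than 30 mm or tipped (distance of wash_bottle from where it was at the start of the episode above 0.03 m or angle between wash_bottle's own z axis and vertical above 0.4 rad).
It fails at once if the jar is moved more than 30 mm or tipped (distance of reagent_jar from where it was at the start of the episode above 0.03 m or angle between reagent_jar's own z axis and vertical above 0.4 rad).
It fails at once if the tip box is moved more than 30 mm or tipped (distance of tip_box from where it was at the start of the episode above 0.03 m or angle between tip_box's own z axis and vertical above 0.4 rad).
It also fails if it takes over 72 s, if anything falls off the work surface, if the arm or the gripper's body presses on something with over 40 N, if the wrist force passes 120 N, or if a joint passes its speed limit or range.

### The arm

A 7-joint arm with a two-finger parallel gripper is mounted at the origin on the work surface. World frame = base frame: x ahead of the robot, y to its left, z up, the work surface at z = 0. Lengths are in m, angles in rad, forces in N, time in s.
With the tool pointing down it reaches from about 0.4 to 0.85 m from the base axis. Payload 4.5 kg.
Tool frame: the origin (TCP) lies between the finger pads; the fingertips stand 19 mm ahead of it and the grasp point (between the pads) is the TCP (r.nose_length is the distance from the TCP to the fingertips, in m); z points along the fingers, x is the direction in which the jaws open and shut, and the axes are right-handed (so a half turn about z gives the same grasp; the last joint's range is limited). The gripper opens to 88 mm and grips with 3 to 60 N. Pads are 18 mm wide; open, the fingers measure 123 mm over their backs; the gripper's body (75 mm by 187 mm) begins 45 mm behind the grasp point.
Start: joints at [-1.219, 0.689, -0.195, 1.565, 0.157, 0.902, -0.215], TCP at [0.195, 0.594, 0.258] pointing down, gripper open.
Joint ranges: [-3.01, 3.01], [-0.46, 2.08], [-1.47, 1.51], [0.13, 2.56], [-1, 4.14], [0.04, 2.09], [-2.66, 2.66]. Speed limits (rad/s): [2.57, 2.57, 3.14, 3.14, 3.14, 3.14, 3.14].

### API

Orientations are given as a unit quaternion [x, y, z, w].
In Python, from plant import get_state, vision, r gives the robot as it stands.
- The arm moves only by the tool play_rows, never from a script. Its argument "deltas" is a list that holds one entry, the list of rows, each a list of 7 numbers: the gripper command: -1 is fully open, 1 is shut, values between are in proportion, then the shift along the tool's x, y, z normalised to -1 to 1, where 1 is 300 mm, then the turn, a rotation vector about the tool's x, y, z normalised to -1 to 1, where 1 is pi rad. A call has 1 to 5 rows; each row is the pose to reach, as a shift and turn from the pose measured when the call began, along the tool's axes at that moment, turning the shorter way round; what a row does not reach only later rows make up. A row lasts 1/8 s, in which the tool goes at most 62.5 mm and 10.7 degrees, less where a joint would pass 70% of its speed; a pose out of reach is approached as far as the arm can. A call with a number of a shift or a turn outside -1 to 1 is refused whole. A call with a gripper value outside its range is refused whole. The fingers move at their own pace and stop on an object; "force" is the grip in N (left out, the last holds). Time passes only in rows, so rows that repeat a pose let the fingers close. It gives the time, the measured TCP pose, the force and the opening at its end, in the units of the state.
- get_state(): the state, without advancing time (a new reading comes with each control period).
- vision.snapshot(name): name is "side" or "top" or "wrist"; returns the picture (420x560x3 uint8, red, green, blue); there is no depth.
- vision.camera_model(name): a dict with "vfov" (degrees; the focal length in pixels is half the picture's height over the tangent of half this angle, whatever the lens; pixels are square), "cx", "cy" (the principal point, pixels), "k1" (the pictures are not rectified: a ray, as slopes to the right and down, at radius r is drawn at 1 + k1 r^2 times it, then the intrinsics apply), "world_to_cam" (4x4, takes a point from world to camera coordinates). Camera axes: x right, y up, looking along -z (the intrinsics and any distortion apply to the point x, -y, -z); pixel columns grow to the right and rows downward; lengths in m; the calibration is good to about 2 mm. A picture is of the moment at which its call begins: read the wrist's pose just before it. camera_model takes no time and is no camera call; for the wrist camera it gives the pose at the moment of the call.
- r.finish_job(): hands the job in, once; it reports no verdict.
The state is a dict: "clock": time; "q": joint angles; "qd": joint speeds; "joint_torque": joint torques, N m; "tool_pos": TCP position; "eef_rot": TCP orientation; "contact_force": force on the tool from outside, world axes, zero at the start; "moment": the same for the moment, N m; "opening": opening from 0.0 (shut) to 1.0 (fully open).
Only numpy, scipy, OpenCV 4.12 (cv2) and the standard library are available. Lean on these libraries where they do the work, as an engineer would, in place of code of your own. Each camera call takes 0.05 s, during which the arm holds its last target.

## Working session

There is one attempt and no reset: what is moved stays moved. The work goes in short steps, Python scripts to look and compute and a tool call to move; the robot and the scene stay as the last step left them, time stands still between calls to the robot, and variables do not carry over. Pictures are saved under pics/ and viewed, and the job is handed in when it is done.

Besides the shell and the picture viewer there is one more tool, called after "Call:" by a JSON object that holds its "method" and its "body", one argument or row to a line. play_rows: Moves the arm, as the interface text tells. Scaled input: -1 to 1 covers 300 mm each way for a shift and pi rad each way for a turn. Its arguments: {"type":"object","properties":{"deltas":{"type":"array"},"force":{"type":"number"}},"required":["deltas"]}

```bash
ls; mkdir -p pics
cat > h.py <<'E'
import numpy as np, cv2
from plant import get_state, vision, r
from scipy.spatial.transform import Rotation as R
def snap(name,fn):
    m=vision.camera_model(name); im=np.array(vision.snapshot(name))
    cv2.imwrite('pics/%s.png'%fn,im[:,:,::-1]); np.savez('pics/%s.npz'%fn,W=m['world_to_cam'],p=[m['vfov'],m['cx'],m['cy'],m['k1']])
    return im
def load(fn):
    d=np.load('pics/%s.npz'%fn); im=cv2.imread('pics/%s.png'%fn); return im,d['W'],d['p']
def K(p): 
    f=210/np.tan(np.radians(p[0]/2)); return f
def ray(uv,W,p):
    f=K(p); d=np.array([(uv[0]-p[1])/f,(uv[1]-p[2])/f]); rd=np.hypot(*d); q=rd
    for _ in range(30): q=rd/(1+p[3]*q*q)
    s=d*(q/rd if rd>0 else 1)
    Wi=np.linalg.inv(W); v=Wi[:3,:3]@np.array([s[0],-s[1],-1]); return Wi[:3,3],v
def onz(uv,z,W,p):
    o,v=ray(uv,W,p); return o+v*(z-o[2])/v[2]
def proj(P,W,p):
    c=W[:3,:3]@np.asarray(P)+W[:3,3]; s=np.array([c[0],-c[1]])/-c[2]; s=s*(1+p[3]*(s@s)); return s*K(p)+[p[1],p[2]]
E
python3 - <<'E'
from h import *
s=get_state();print(s)
snap('top','t0');snap('side','s0');snap('wrist','w0')
for n in['top','side']: print(vision.camera_model(n))
E
```

```text
pics
{'clock': 0.0, 'q': array([-1.21919956,  0.68997058, -0.19449109,  1.56629801,  0.15729028,
        0.90245783, -0.21509857]), 'qd': array([ 0.00013089,  0.00049525,  0.00052733, -0.00050944,  0.00247934,
        0.00063314,  0.00024383]), 'joint_torque': array([ 1.28112475e-06, -5.27551889e+01, -1.26672529e+00, -1.53426075e+01,
       -5.26136812e-02,  6.44539236e-03,  1.65593460e-04]), 'tool_pos': array([0.19517164, 0.59315275, 0.25693002]), 'eef_rot': array([ 8.10067827e-01,  5.86335530e-01, -6.67765604e-04,  5.61965644e-04]), 'contact_force': array([ 0.15517926,  0.57932074, -0.13204506]), 'moment': array([-0.00392974, -0.02484209,  0.0461211 ]), 'opening': 0.999997607673411}
{'vfov': 52.528006268057034, 'cx': 280.74705959201486, 'cy': 214.72201072960027, 'k1': -0.026138774538373988, 'world_to_cam': array([[-0.01473001, -0.9998545 , -0.00860231, -0.09305351],
       [ 0.9962133 , -0.01541254,  0.08556582, -0.604305  ],
       [-0.08568596, -0.00730935,  0.99629538, -1.15968234],
       [ 0.        ,  0.        ,  0.        ,  1.        ]])}
{'vfov': 55.82969610292364, 'cx': 288.7792674451593, 'cy': 204.844717899961, 'k1': -0.07766181664068628, 'world_to_cam': array([[ 0.80059772, -0.59908685, -0.01175712, -0.53945043],
       [ 0.4253554 ,  0.55439061,  0.71534875, -0.25922026],
       [-0.42203799, -0.57770753,  0.69866869, -0.77864818],
       [ 0.        ,  0.        ,  0.        ,  1.        ]])}
```

View pics/t0.png

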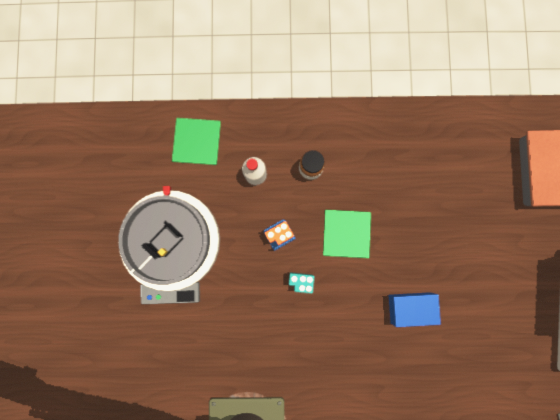

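View pics/s0.png

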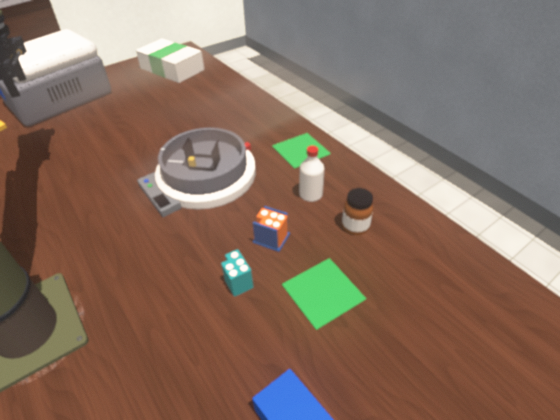

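View pics/w0.png

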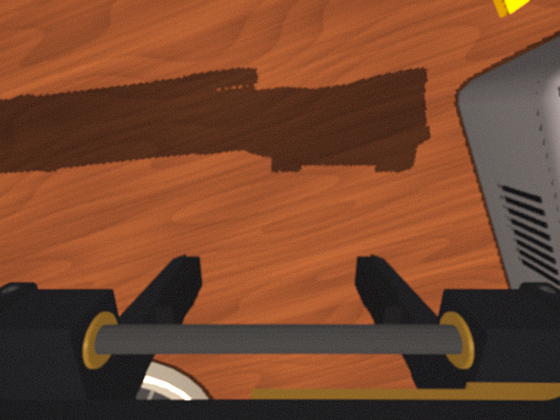

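Run:
```python
from h import *
im,W,p=load('t0')
a=cv2.resize(im[180:315,105:235],None,fx=4.4,fy=4.4,interpolation=cv2.INTER_CUBIC)
b=cv2.resize(im[205:305,250:330],None,fx=5.5,fy=5.5,interpolation=cv2.INTER_CUBIC)
cv2.imwrite('pics/t0a.png',a);cv2.imwrite('pics/t0b.png',b)
h=cv2.cvtColor(im,cv2.COLOR_BGR2HSV)
def comps(name,lo,hi,z,mn=6):
    m=cv2.inRange(h,lo,hi);n,l,s,c=cv2.connectedComponentsWithStats(m)
    for i in range(1,n):
        if s[i,4]>=mn: print(name,s[i],c[i].round(1),onz(c[i],z,W,p).round(4))
comps('green',(50,120,80),(75,255,255),.004,200)
comps('orange',(5,180,150),(16,255,255),.07)
comps('yellow',(22,150,120),(32,255,255),.072)
comps('red',(0,180,120),(4,255,255),.044)
comps('blue',(105,120,60),(125,255,255),.072,10)
comps('turq',(82,120,60),(95,255,255),.06,10)
comps('white',(0,0,170),(180,50,255),.03,100)
for c in [(347,234)]: pass
m=cv2.inRange(h,(50,120,80),(75,255,255));cs,_=cv2.findContours(m,0,1)
for c in cs:
    if cv2.contourArea(c)>500:
        bx=cv2.boxPoints(cv2.minAreaRect(c)); print([onz(q,.004,W,p)[:2].round(3) for q in bx])
```

```text
green [ 173  119   47   45 1868] [196. 141.] [0.8223 0.1397 0.004 ]
yellow [158 249   8   6  18] [161.9 251.9] [0.5042 0.216  0.072 ]
red [248 160   6   7  25] [250. 163.] [ 0.7465 -0.019   0.044 ]
red [163 186   7   8  42] [166.1 189. ] [0.6776 0.2138 0.044 ]
blue [272 237  23  13  53] [279.6 244.3] [ 0.52   -0.0983  0.072 ]
blue [ 389  293   51   34 1549] [414.1 309.4] [ 0.3438 -0.4493  0.072 ]
blue [147 295   4   5  14] [148.8 296.8] [0.3862 0.2501 0.072 ]
turq [289 273  24  19 131] [297.6 281.8] [ 0.4195 -0.1448  0.06  ]
turq [304 275  10   3  13] [308.5 275.5] [ 0.4359 -0.1742  0.06  ]
white [    0     0   560   104 54760] [275.1  48.5] [ 1.0836 -0.0931  0.03  ]
white [245 158  21  22 205] [257.1 171.2] [ 0.7259 -0.0377  0.03  ]
white [129 191  35  22 146] [148.5 198.3] [0.6543 0.2673 0.03  ]
white [ 122  191   97  112 1783] [185.2 254.9] [0.4952 0.1632 0.03  ]
white [186 220  15  49 251] [194.8 245.8] [0.52   0.1366 0.03  ]
[array([0.766, 0.208]), array([0.892, 0.2  ]), array([0.88 , 0.072]), array([0.753, 0.081])]
```

View pics/t0a.png

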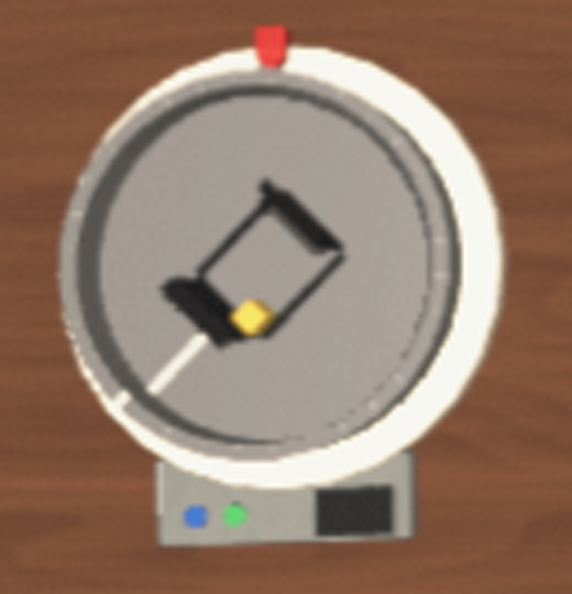

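View pics/t0b.png

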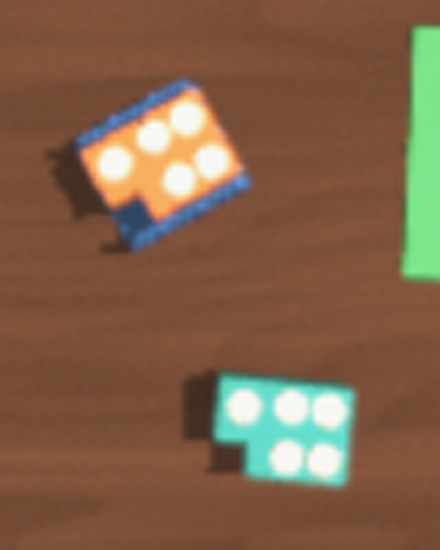

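Run:
```python
from h import *
from scipy.optimize import least_squares
im,W,p=load('t0')
h=cv2.cvtColor(im,cv2.COLOR_BGR2HSV)
m=cv2.inRange(h,(0,0,150),(180,60,255)); m[:180]=0;m[310:]=0;m[:,:105]=0;m[:,225:]=0;m[289:,:]=0
hull=cv2.convexHull(np.argwhere(m)[:,::-1].astype(np.float32))[:,0]
P=np.array([onz(u,.03,W,p)[:2] for u in hull])
c=np.array([.56,.2])
sel=np.ones(len(P),bool)
for _ in range(6):
    f=least_squares(lambda x:np.hypot(*(P[sel]-x[:2]).T)-x[2],[*c,.14],loss='soft_l1',f_scale=.002)
    rs=np.hypot(*(P-f.x[:2]).T)-f.x[2]; sel=abs(rs)<.004
print(f.x,sel.sum(),len(P)); c=f.x[:2]
print('pix center',proj([*c,.082],W,p))
# rim top outer: radial edges check
for ang in range(-180,180,15):
    a=np.radians(ang)
    rr=np.arange(.09,.135,.0015); 
    v=[int(cv2.remap(im,*[np.float32([[t]]) for t in proj([c[0]+q*np.cos(a),c[1]+q*np.sin(a),.082],W,p)],1).mean()) for q in rr]
    print(ang,v)
tip=onz((166.1,189),.044,W,p)[:2]; d=tip-c; print('ptr',np.hypot(*d),np.arctan2(d[1],d[0]))
mk=onz((133.4,270.9),.082,W,p)[:2]; d=mk-c; print('mark',np.hypot(*d),np.arctan2(d[1],d[0]))
for u in [(205,340),(150,390)]:
    q=onz((u[0]/4.4+105-.4,u[1]/4.4+180-.4),.042,W,p)[:2]; d=q-c; print('mark floor',np.hypot(*d),np.arctan2(d[1],d[0]))
y=onz((161.9,251.9),.072,W,p)[:2]-c; print('key',y,np.hypot(*y),np.arctan2(y[1],y[0]))
```

```text
[0.5367771  0.21067129 0.13967966] 26 28
pix center [162.90770083 239.54629846]
-180 [157, 157, 157, 157, 157, 158, 158, 157, 154, 148, 124, 103, 133, 151, 156, 157, 158, 170, 186, 223, 243, 244, 244, 244, 244, 244, 244, 237, 222, 198, 171]
-165 [158, 159, 158, 157, 158, 159, 159, 159, 159, 158, 158, 150, 146, 153, 157, 159, 165, 177, 206, 239, 242, 244, 244, 244, 244, 244, 244, 244, 244, 242, 235]
-150 [160, 160, 159, 160, 161, 161, 160, 159, 159, 158, 158, 156, 153, 159, 163, 161, 156, 147, 141, 168, 218, 239, 243, 244, 244, 245, 245, 245, 245, 245, 244]
-135 [160, 161, 161, 160, 160, 161, 162, 161, 159, 152, 146, 145, 153, 159, 161, 159, 155, 139, 120, 113, 152, 207, 236, 242, 244, 245, 245, 245, 244, 244, 245]
-120 [162, 161, 161, 161, 162, 161, 161, 161, 160, 152, 143, 145, 151, 157, 161, 160, 158, 141, 120, 104, 97, 137, 188, 223, 242, 244, 245, 245, 245, 245, 245]
-105 [162, 162, 162, 162, 162, 162, 162, 160, 158, 147, 134, 142, 150, 159, 165, 165, 156, 141, 122, 102, 101, 108, 164, 211, 232, 243, 245, 245, 245, 245, 245]
-90 [162, 162, 162, 162, 163, 162, 162, 160, 152, 135, 
[... 2238 characters left out ...]
56, 153, 145, 130, 108, 89, 84, 82, 88, 110, 146, 190, 222, 232, 231, 235, 234, 237, 240, 240, 233, 185, 131, 98, 86, 82, 81, 81, 81]
150 [156, 156, 156, 157, 155, 152, 139, 116, 97, 83, 82, 90, 110, 136, 150, 157, 158, 161, 183, 215, 235, 242, 243, 240, 209, 157, 113, 89, 85, 85, 85]
165 [157, 157, 157, 156, 156, 156, 155, 143, 127, 102, 90, 94, 116, 145, 153, 156, 158, 164, 187, 211, 236, 243, 244, 244, 243, 239, 224, 190, 169, 163, 162]
ptr 0.14085156229336493 0.023037952334665306
mark 0.11271608547619763 2.380056454213587
mark floor 0.06296461430343159 2.3822794022928715
mark floor 0.10864510581841795 2.3476118509678816
key [-0.03257242  0.00530164] 0.03300105542988746 2.9802427063762322
```

```bash
cat >> h.py <<'E'
def Rdown(yaw):
    c,s=np.cos(yaw),np.sin(yaw); return R.from_matrix(np.array([[c,s,0],[s,-c,0],[0,0,-1]]))
def rows(tg):
    """tg: list of (x,y,z,yaw)"""
    s=get_state(); R0=R.from_quat(s['eef_rot']); p0=s['tool_pos']
    M=R0.as_matrix(); print('t %.2f'%s['clock'],'pos',p0.round(4),'yaw %.4f'%np.arctan2(M[1,0],M[0,0]),'tilt %.4f'%np.arccos(-M[2,2]),'open %.3f'%s['opening'],'F',s['contact_force'].round(1),'q7 %.2f'%s['q'][6])
    for x,y,z,w in tg:
        d=R0.inv().apply(np.array([x,y,z])-p0)/.3; v=(R0.inv()*Rdown(w)).as_rotvec()/np.pi
        print([round(float(k),4) for k in [*d,*v]])
CX,CY,PT=0.537,0.211,0.023
def rim(th,z=.078,rr=.113): return (CX+rr*np.cos(th),CY+rr*np.sin(th),z,th)
E
python3 - <<'E'
from h import *
a=rim(1.5,.2); rows([(.37,.46,.22,1.4),a])
E
```

```text
t 0.15 pos [0.1952 0.5933 0.2571] yaw 1.2531 tilt 0.0013 open 0.997 F [-0.4  0.1 -0.1] q7 -0.22
[-0.2399, 0.6923, 0.1241, 0.0, 0.0004, -0.0468]
[-0.4891, 1.3883, 0.1912, -0.0, 0.0004, -0.0786]
```

Call:
{"method": "play_rows", "body": {
  "deltas": [
    [[-1,-0.24,0.692,0.124,0,0.0004,-0.047],[-1,-0.24,0.692,0.124,0,0.0004,-0.047],[-1,-0.24,0.692,0.124,0,0.0004,-0.047],[-1,-0.24,0.692,0.124,0,0.0004,-0.047],[-1,-0.24,0.692,0.124,0,0.0004,-0.047]]
  ],
  "force": 12
}}

```text
clock: 0.78
tool_pos: [0.3732, 0.4565, 0.2191]
eef_rot: [0.767, 0.642, -0.001, 0.002]
contact_force: [-0.7, 1.4, -0.3]
opening: 1.001
```

Run:
```python
from h import *
rows([rim(1.5,.16),rim(1.5,.12),rim(1.5,.079)])
```

```text
t 0.78 pos [0.3732 0.4565 0.2191] yaw 1.3939 tilt 0.0035 open 1.001 F [-0.7  1.4 -0.3] q7 0.21
[-0.3344, 0.6414, 0.1991, 0.0004, 0.001, -0.0338]
[-0.334, 0.6413, 0.3325, 0.0004, 0.001, -0.0338]
[-0.3336, 0.6411, 0.4691, 0.0004, 0.001, -0.0338]
```

Call:
{"method": "play_rows", "body": {
  "deltas": [
    [[-1,-0.334,0.641,0.199,0,0.001,-0.034],[-1,-0.334,0.641,0.199,0,0.001,-0.034],[-1,-0.334,0.641,0.199,0,0.001,-0.034],[-1,-0.334,0.641,0.199,0,0.001,-0.034],[-1,-0.334,0.641,0.2,0,0.001,-0.034]]
  ]
}}

```text
clock: 1.4
tool_pos: [0.547, 0.321, 0.1585]
eef_rot: [0.733, 0.68, -0.0, 0.001]
contact_force: [0.2, -0.8, 0.3]
opening: 0.999
```

Run:
```python
from h import *
rows([rim(1.5,.12),rim(1.5,.079)])
snap('wrist','w1');snap('top','t1')
```

```text
t 1.40 pos [0.547  0.321  0.1585] yaw 1.4954 tilt 0.0030 open 0.999 F [ 0.2 -0.8  0.3] q7 0.61
[0.0089, -0.0075, 0.1283, 0.0005, 0.0008, -0.0015]
[0.0092, -0.0077, 0.2649, 0.0005, 0.0008, -0.0015]
```

View pics/w1.png

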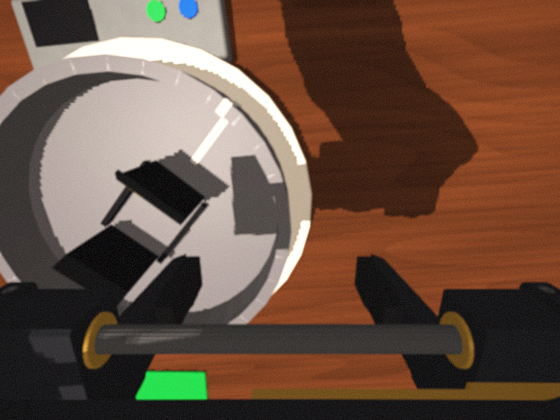

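View pics/t1.png

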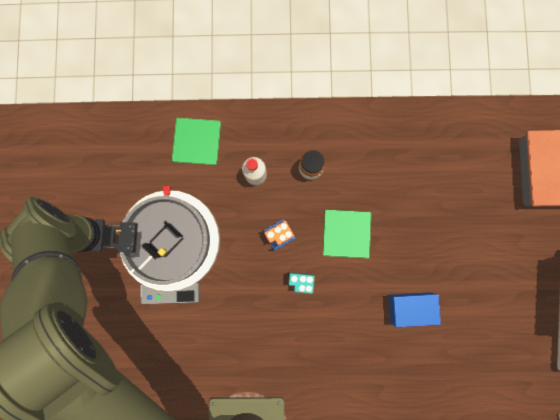

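Call:
{"method": "play_rows", "body": {
  "deltas": [
    [[-1,0.009,-0.0077,0.128,0.0005,0.0008,-0.0015],[-1,0.009,-0.0077,0.2,0.0005,0.0008,-0.0015],[-1,0.009,-0.0077,0.265,0.0005,0.0008,-0.0015],[-1,0.009,-0.0077,0.265,0.0005,0.0008,-0.0015]]
  ]
}}

```text
clock: 2.0
tool_pos: [0.5398, 0.3297, 0.0792]
eef_rot: [0.729, 0.685, -0.0, -0.003]
contact_force: [0.3, -0.3, 0.3]
opening: 1.0
```

Call:
{"method": "play_rows", "body": {
  "deltas": [
    [[1,0,0,0,0,0,0],[1,0,0,0,0,0,0],[1,0,0,0,0,0,0],[1,0,0,0,0,0,0],[1,0,0,0,0,0,0]]
  ]
}}

```text
clock: 2.62
tool_pos: [0.5399, 0.3296, 0.0793]
eef_rot: [0.729, 0.685, -0.0, -0.002]
contact_force: [-0.3, 0.6, -0.4]
opening: 0.456
```

Run:
```python
from h import *
s=get_state();print(s['moment'])
rows([rim(1.5-.12*k) for k in range(0,6)])
```

```text
[0.05212361 0.00541694 0.10229924]
t 2.62 pos [0.5399 0.3296 0.0793] yaw 1.5090 tilt 0.0050 open 0.456 F [-0.3  0.6 -0.4] q7 0.57
[-0.0185, 0.0182, 0.0043, -0.0012, -0.001, 0.0029]
[-0.0216, 0.0633, 0.0041, -0.0013, -0.0009, 0.0411]
[-0.0301, 0.1076, 0.0039, -0.0013, -0.0008, 0.0793]
[-0.0438, 0.1507, 0.0037, -0.0014, -0.0008, 0.1175]
[-0.0626, 0.1917, 0.0035, -0.0014, -0.0007, 0.1557]
[-0.0862, 0.2303, 0.0033, -0.0015, -0.0006, 0.1939]
```

Call:
{"method": "play_rows", "body": {
  "deltas": [
    [[1,-0.0185,0.0182,0.004,-0.001,-0.001,0.003],[1,-0.0185,0.0182,0.004,-0.001,-0.001,0.003],[1,-0.0185,0.0182,0.004,-0.001,-0.001,0.003],[1,-0.0185,0.0182,0.004,-0.001,-0.001,0.003],[1,-0.0185,0.0182,0.004,-0.001,-0.001,0.003]]
  ]
}}

```text
clock: 3.25
tool_pos: [0.5453, 0.325, 0.0781]
eef_rot: [0.732, 0.682, 0.001, -0.001]
contact_force: [2.1, 4.2, -4.3]
opening: 0.117
```

Run:
```python
from h import *
s=get_state();print(s['moment'],np.abs(s['qd']).max())
rows([rim(1.5-.12*k) for k in range(0,6)])
```

```text
[ 0.85950339 -0.41636571  0.06752125] 0.002738929106173438
t 3.25 pos [0.5453 0.325  0.0781] yaw 1.5003 tilt 0.0022 open 0.117 F [ 2.1  4.2 -4.3] q7 0.57
[-0.0045, -0.0008, 0.0004, 0.0, -0.0007, 0.0001]
[-0.0072, 0.0443, 0.0004, 0.0, -0.0007, 0.0383]
[-0.0153, 0.0888, 0.0004, -0.0, -0.0007, 0.0765]
[-0.0286, 0.1319, 0.0003, -0.0001, -0.0007, 0.1147]
[-0.0471, 0.1732, 0.0003, -0.0001, -0.0007, 0.1529]
[-0.0703, 0.2119, 0.0002, -0.0002, -0.0007, 0.1911]
```

Call:
{"method": "play_rows", "body": {
  "deltas": [
    [[1,-0.006,0.044,0,0,0,0.038],[1,-0.014,0.089,0,0,0,0.0765],[1,-0.027,0.132,0,0,0,0.1147],[1,-0.0455,0.173,0,0,0,0.153],[1,-0.069,0.212,0,0,0,0.191]]
  ]
}}

```text
clock: 3.88
tool_pos: [0.6072, 0.3013, 0.0781]
eef_rot: [0.901, 0.434, 0.001, -0.002]
contact_force: [1.2, 4.2, -3.0]
opening: 0.116
```

Run:
```python
from h import *
s=get_state();print(s['moment'],np.hypot(*(s['tool_pos'][:2]-[CX,CY])),np.arctan2(*(s['tool_pos'][:2]-[CX,CY])[::-1]))
rows([rim(.9-.12*k) for k in range(0,6)])
```

```text
[ 0.52770441 -0.19646449  0.09588914] 0.11439694517433037 0.9099715442435845
t 3.88 pos [0.6072 0.3013 0.0781] yaw 0.8977 tilt 0.0042 open 0.116 F [ 1.2  4.2 -3. ] q7 0.24
[-0.0046, 0.0038, 0.0003, -0.0008, -0.0011, -0.0007]
[-0.0072, 0.0489, 0.0002, -0.0009, -0.001, 0.0375]
[-0.0152, 0.0934, 0.0, -0.0009, -0.001, 0.0757]
[-0.0285, 0.1366, -0.0001, -0.001, -0.0009, 0.1139]
[-0.0468, 0.1778, -0.0003, -0.001, -0.0009, 0.1521]
[-0.0699, 0.2166, -0.0005, -0.0011, -0.0008, 0.1903]
```

Call:
{"method": "play_rows", "body": {
  "deltas": [
    [[1,-0.006,0.048,0,0,0,0.0375],[1,-0.014,0.093,0,0,0,0.0757],[1,-0.027,0.136,0,0,0,0.114],[1,-0.0455,0.177,0,0,0,0.152],[1,-0.069,0.216,0,0,0,0.19]]
  ]
}}

```text
clock: 4.5
tool_pos: [0.6457, 0.2454, 0.0781]
eef_rot: [0.989, 0.148, 0.001, -0.003]
contact_force: [1.2, 2.6, -0.6]
opening: 0.119
```

Run:
```python
from h import *
s=get_state();print(s['q'],s['moment'],np.hypot(*(s['tool_pos'][:2]-[CX,CY])),np.arctan2(*(s['tool_pos'][:2]-[CX,CY])[::-1]))
rows([rim(.3-.12*k) for k in range(0,6)])
```

```text
[-0.43646536  0.9946039   0.01733876  1.47160048 -0.03083705  0.67183916
 -0.10555895] [ 0.41605881 -0.38891144 -0.00930263] 0.11401955000531179 0.3064252709247899
t 4.50 pos [0.6457 0.2454 0.0781] yaw 0.2974 tilt 0.0060 open 0.119 F [ 1.2  2.6 -0.6] q7 -0.11
[-0.0034, 0.0025, 0.0004, -0.0016, -0.001, -0.0008]
[-0.006, 0.0476, 0.0002, -0.0017, -0.0009, 0.0374]
[-0.0139, 0.092, -0.0001, -0.0017, -0.0008, 0.0756]
[-0.0272, 0.1352, -0.0003, -0.0018, -0.0007, 0.1138]
[-0.0455, 0.1765, -0.0006, -0.0018, -0.0006, 0.152]
[-0.0686, 0.2153, -0.0009, -0.0019, -0.0005, 0.1902]
```

Call:
{"method": "play_rows", "body": {
  "deltas": [
    [[1,-0.005,0.0475,0,-0.0015,0,0.0374],[1,-0.013,0.092,0,-0.0015,0,0.0756],[1,-0.026,0.135,0,-0.0015,0,0.114],[1,-0.0445,0.1765,0,-0.0015,0,0.152],[1,-0.068,0.215,0,-0.0015,0,0.19]]
  ]
}}

```text
clock: 5.12
tool_pos: [0.6453, 0.1778, 0.0781]
eef_rot: [0.988, -0.151, 0.001, -0.001]
contact_force: [1.5, 2.1, 0.1]
opening: 0.116
```

Run:
```python
from h import *
s=get_state();print(s['q'],s['moment'],np.hypot(*(s['tool_pos'][:2]-[CX,CY])),np.arctan2(*(s['tool_pos'][:2]-[CX,CY])[::-1]))
rows([rim(-.3-.12*k) for k in range(0,5)])
snap('top','t2')
```

```text
[-0.41682237  0.98027357  0.15532127  1.54998913 -0.22324059  0.62604872
 -0.45201009] [ 0.32045754 -0.12783818 -0.05200134] 0.11332667041598124 -0.29776375101271596
t 5.12 pos [0.6453 0.1778 0.0781] yaw -0.3037 tilt 0.0030 open 0.116 F [1.5 2.1 0.1] q7 -0.45
[-0.0011, 0.0008, 0.0003, -0.0008, -0.0005, -0.0012]
[-0.0036, 0.046, 0.0002, -0.0009, -0.0004, 0.037]
[-0.0115, 0.0904, 0.0001, -0.0009, -0.0004, 0.0752]
[-0.0247, 0.1336, -0.0001, -0.0009, -0.0003, 0.1134]
[-0.043, 0.1749, -0.0002, -0.0009, -0.0003, 0.1516]
```

View pics/t2.png

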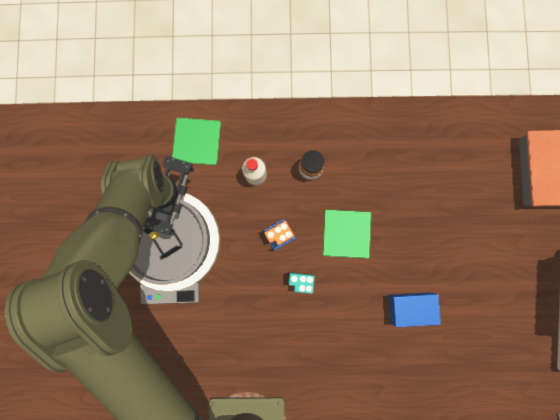

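Run:
```python
from h import *
rows([rim(-.857)])
```

```text
t 5.17 pos [0.6444 0.175  0.0781] yaw -0.3095 tilt 0.0005 open 0.120 F [-0.9  0.2  1.3] q7 -0.45
[-0.056, 0.191, 0.0002, 0.0001, -0.0001, 0.1743]
```

Call:
{"method": "play_rows", "body": {
  "deltas": [
    [[1,-0.003,0.038,0,0,0,0.0352],[1,-0.0105,0.082,0,0,0,0.0734],[1,-0.0233,0.125,0,0,0,0.1116],[1,-0.0415,0.1665,0,0,0,0.15],[1,-0.0555,0.191,0,0,0,0.1743]]
  ]
}}

```text
clock: 5.8
tool_pos: [0.6106, 0.1258, 0.0781]
eef_rot: [0.909, -0.416, -0.0, 0.0]
contact_force: [1.6, 1.5, -2.5]
opening: 0.12
```

Call:
{"method": "play_rows", "body": {
  "deltas": [
    [[1,0,0,0,0,0,0]]
  ]
}}

```text
clock: 5.92
tool_pos: [0.6097, 0.1251, 0.0781]
eef_rot: [0.909, -0.416, -0.001, 0.001]
contact_force: [1.1, -1.2, -0.3]
opening: 0.117
```

Run:
```python
from h import *
s=get_state();print(s['q'],s['moment'],np.hypot(*(s['tool_pos'][:2]-[CX,CY])),np.arctan2(*(s['tool_pos'][:2]-[CX,CY])[::-1]))
rows([rim(-.857)])
snap('top','t3')
im,W,p=load('t3');cv2.imwrite('pics/t3a.png',cv2.resize(im[150:315,105:235],None,fx=3.6,fy=3.6,interpolation=cv2.INTER_CUBIC))
```

```text
[-0.41900294  0.950153    0.26306636  1.70426052 -0.41968152  0.54604298
 -0.75662085] [-0.30189998  0.01474906 -0.08505536] 0.11254833243476589 -0.8685846403839698
t 5.92 pos [0.6097 0.1251 0.0781] yaw -0.8579 tilt 0.0027 open 0.117 F [ 1.1 -1.2 -0.3] q7 -0.76
[0.0015, -0.0043, 0.0002, 0.0008, 0.0004, -0.0003]
```

View pics/t3a.png

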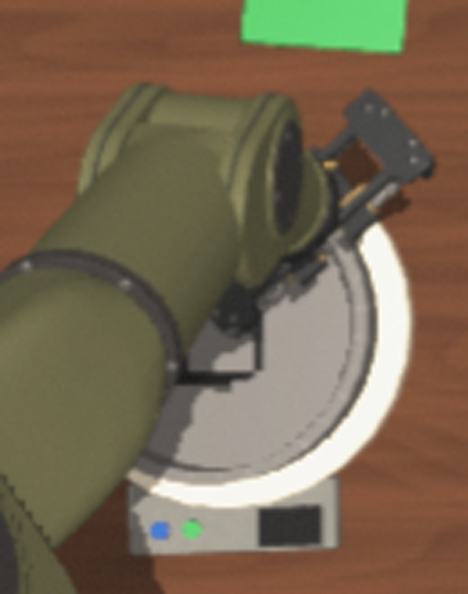

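Run:
```python
from h import *
snap('side','s3');snap('wrist','w3')
im,W,p=load('s3');cv2.imwrite('pics/s3a.png',cv2.resize(im[100:220,120:280],None,fx=4.5,fy=4.5,interpolation=cv2.INTER_CUBIC))
```

```text
(no output)
```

View pics/s3a.png

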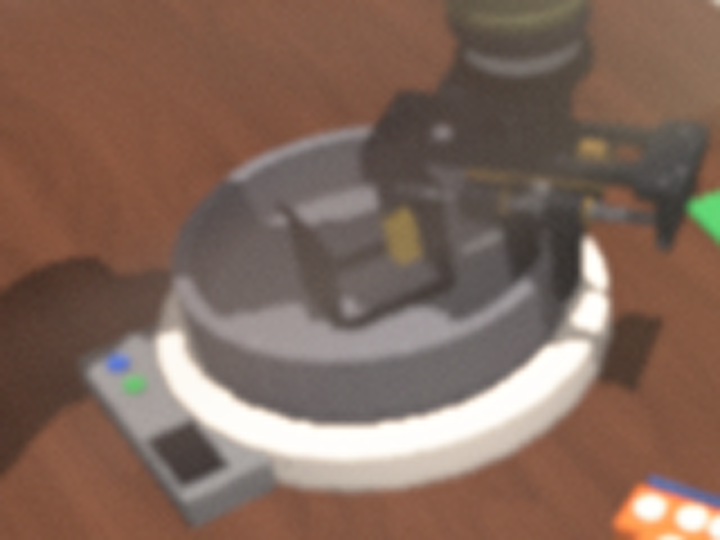

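View pics/w3.png

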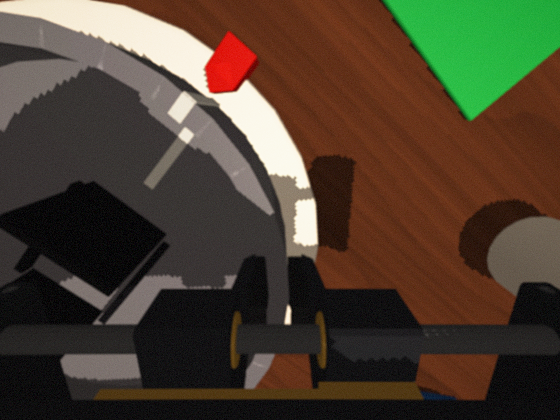

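Run:
```python
from h import *
im,W,p=load('w3')
cv2.imwrite('pics/w3a.png',cv2.resize(im[20:200,120:280],None,fx=3.3,fy=3.3,interpolation=cv2.INTER_CUBIC))
for n,u,z in [('mark top',(182,107),.082),('floor a',(151,186),.042),('floor b',(177,154),.042),('tip',(213,89),.044),('wedge end',(243,46),.044)]:
    q=onz(u,z,W,p)[:2];d=q-[CX,CY];print(n,q.round(4),np.hypot(*d).round(4),np.arctan2(d[1],d[0]).round(4))
# fit from edges: rim outer top
```

```text
mark top [0.6496 0.2125] 0.1126 0.0129
floor a [0.5948 0.2114] 0.0578 0.007
floor b [0.6198 0.2105] 0.0828 -0.0066
tip [0.6599 0.2148] 0.123 0.0313
wedge end [0.6852 0.2153] 0.1483 0.0292
```

View pics/w3a.png

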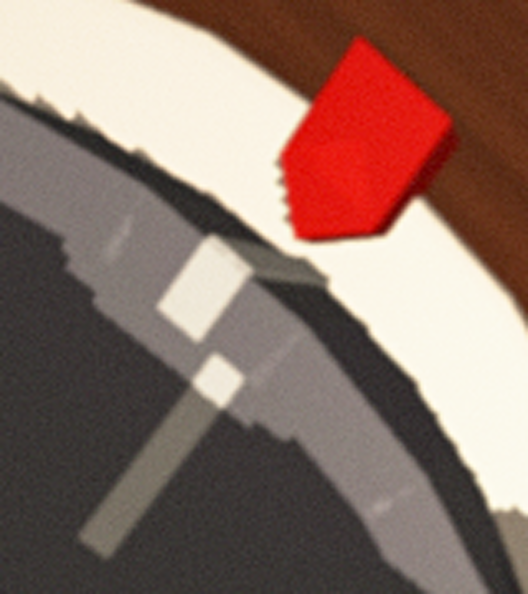

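Run:
```python
from h import *
im,W,p=load('w3')
for n,u,z in [('mark top',(181.8,107.3),.082),('top out',(190,96.4),.082),('top in',(173.8,118.5),.082),('floor a',(148.8,185.8),.042),('floor b',(182.7,139.4),.042),('floor c',(189.4,130.6),.042),('tip',(211,92.7),.044),('wedge end',(243.2,44.5),.044),('wm',(220.3,79.5),.044)]:
    q=onz(u,z,W,p)[:2];d=q-[CX,CY];print(n,q.round(4),np.hypot(*d).round(4),np.arctan2(d[1],d[0]).round(4))
```

```text
mark top [0.6495 0.2125] 0.1125 0.0129
top out [0.6549 0.2123] 0.118 0.0111
top in [0.6438 0.2125] 0.1068 0.0137
floor a [0.5941 0.2124] 0.0571 0.025
floor b [0.6284 0.2126] 0.0914 0.0173
floor c [0.6347 0.2125] 0.0977 0.0153
tip [0.6579 0.2146] 0.1209 0.0296
wedge end [0.6858 0.2157] 0.1488 0.0313
wm [0.6659 0.2147] 0.129 0.0287
```

Call:
{"method": "play_rows", "body": {
  "deltas": [
    [[1,0,-0.006,0,0,0,-0.005],[1,0,-0.006,0,0,0,-0.005],[1,0,-0.006,0,0,0,-0.005]]
  ]
}}

```text
clock: 6.45
tool_pos: [0.6119, 0.1269, 0.0781]
eef_rot: [0.913, -0.408, -0.001, 0.0]
contact_force: [0.8, -0.2, -0.5]
opening: 0.116
```

Call:
{"method": "play_rows", "body": {
  "deltas": [
    [[-0.3,0,0,0,0,0,0],[-0.3,0,0,0,0,0,0],[-0.3,0,0,0,0,0,0],[-0.3,0,0,0,0,0,0]]
  ]
}}

```text
clock: 6.95
tool_pos: [0.6118, 0.1269, 0.078]
eef_rot: [0.913, -0.408, -0.001, 0.0]
contact_force: [0.0, -0.9, 0.9]
opening: 0.55
```

Run:
```python
from h import *
s=get_state()
rows([(*s['tool_pos'][:2],.2,-.857)])
snap('wrist','w4')
im,W,p=load('w4');cv2.imwrite('pics/w4a.png',cv2.resize(im[20:200,120:280],None,fx=3.3,fy=3.3,interpolation=cv2.INTER_CUBIC))
```

```text
t 6.95 pos [0.6118 0.1269 0.078 ] yaw -0.8410 tilt 0.0015 open 0.550 F [ 0.  -0.9  0.9] q7 -0.75
[-0.0004, 0.0005, -0.4066, 0.0004, 0.0003, 0.0051]
```

View pics/w4a.png

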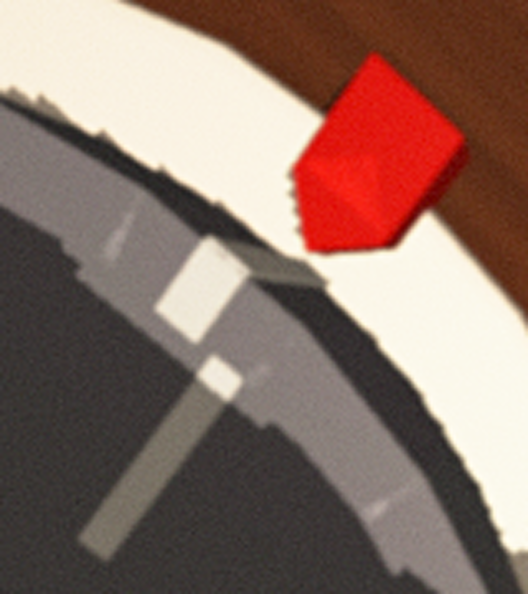

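Run:
```python
from h import *
im,W,p=load('w4')
for n,u,z in [('mark top',(203,288),.082),('floor a',(95,548),.042),('floor c',(229,368),.042),('tip',(308,250),.044),('wedge end',(419,98),.044)]:
    u=(u[0]/3.3+120,u[1]/3.3+20)
    q=onz(u,z,W,p)[:2]
    for c in ([CX,CY],[CX,.2125]):
        d=q-c;print(n,q.round(4),np.hypot(*d).round(4),np.arctan2(d[1],d[0]).round(4))
```

```text
mark top [0.6497 0.2148] 0.1128 0.0333
mark top [0.6497 0.2148] 0.1127 0.02
floor a [0.5943 0.2137] 0.0573 0.0465
floor a [0.5943 0.2137] 0.0573 0.0203
floor c [0.6346 0.2142] 0.0976 0.0327
floor c [0.6346 0.2142] 0.0976 0.0174
tip [0.6578 0.2151] 0.1209 0.0343
tip [0.6578 0.2151] 0.1208 0.0219
wedge end [0.6856 0.2157] 0.1486 0.0313
wedge end [0.6856 0.2157] 0.1486 0.0212
```

Run:
```python
from h import *
im,W,p=load('t0')
C=lambda u,z:onz((u[0]/5.5+250-.4,u[1]/5.5+205-.4),z,W,p)[:2]
a,b,c,d=[C(u,.072) for u in [(80,143),(188,87),(135,248),(250,183)]]
print(a,b,c,d,'ctr',(a+b+c+d)/4, np.arctan2(*(a-b)[::-1]),np.arctan2(*(c-d)[::-1]),np.hypot(*(a-b)),np.hypot(*(c-a)))
h=cv2.cvtColor(im,cv2.COLOR_BGR2HSV)
m=cv2.inRange(h,(50,100,80),(75,255,255));
for c in cv2.findContours(m,0,1)[0]:
    if cv2.contourArea(c)>500:
        bx=cv2.boxPoints(cv2.minAreaRect(c)); q=np.array([onz(q,.004,W,p)[:2] for q in bx]);print(q.round(3),q.mean(0))
m=cv2.inRange(h,(0,0,175),(180,70,255));n,l,s,cc=cv2.connectedComponentsWithStats(m[215:250,262:298])
for i in range(1,n): print(s[i],(cc[i]+[262,215]).round(1),onz(cc[i]+[262,215],.07,W,p)[:2])
```

```text
[ 0.55700679 -0.05759654] [ 0.58343192 -0.11039179] [ 0.50584796 -0.08359363] [ 0.53638834 -0.13968503] ctr [ 0.54566875 -0.09781675] 2.034860648867096 2.0693881069983187 0.05903919134763951 0.05738531727364913
[[ 0.488 -0.218]
 [ 0.618 -0.227]
 [ 0.61  -0.358]
 [ 0.48  -0.348]] [ 0.54910682 -0.28759143]
[[0.764 0.211]
 [0.895 0.201]
 [0.882 0.069]
 [0.751 0.08 ]] [0.82299432 0.14031969]
[13  9 12  9 56] [280.4 227.8] [ 0.56402114 -0.10112711]
[ 6 17  6  6 29] [270.4 234.3] [ 0.54703245 -0.07413282]
[18 16 12 10 54] [285.1 235.5] [ 0.54327446 -0.11332098]
[31 21  1  1  1] [293. 236.] [ 0.54152455 -0.13434341]
```

Call:
{"method": "play_rows", "body": {
  "deltas": [
    [[-0.3,0,0,-0.15,0,0,0],[-0.3,0,0,-0.3,0,0,0],[-0.3,0,0,-0.5,0,0,0],[-0.3,0,0,-0.55,0,0,0]]
  ]
}}

```text
clock: 7.5
tool_pos: [0.6142, 0.1268, 0.2473]
eef_rot: [0.913, -0.408, 0.002, -0.002]
contact_force: [-0.1, -0.1, -0.3]
opening: 0.652
```

Run:
```python
from h import *
rows([(.493,-.126,.22,-1.09)])
```

```text
t 7.50 pos [0.6142 0.1268 0.2473] yaw -0.8413 tilt 0.0060 open 0.652 F [-0.1 -0.1 -0.3] q7 -0.82
[0.3586, 0.8633, 0.0874, -0.0018, -0.0007, 0.0792]
```

Call:
{"method": "play_rows", "body": {
  "deltas": [
    [[-1,0.359,0.863,0.087,-0.002,-0.0007,0.079],[-1,0.359,0.863,0.087,-0.002,-0.0007,0.079],[-1,0.359,0.863,0.087,-0.002,-0.0007,0.079],[-1,0.359,0.863,0.087,-0.002,-0.0007,0.079],[-1,0.359,0.863,0.087,-0.002,-0.0007,0.079]]
  ]
}}

```text
clock: 8.12
tool_pos: [0.4904, -0.1294, 0.2196]
eef_rot: [0.854, -0.52, -0.001, 0.001]
contact_force: [0.4, 0.3, 0.3]
opening: 1.001
```

Call:
{"method": "play_rows", "body": {
  "deltas": [
    [[-1,0,0,0,0,0,0]]
  ]
}}

```text
clock: 8.25
tool_pos: [0.4887, -0.1316, 0.2192]
eef_rot: [0.853, -0.522, -0.002, 0.002]
contact_force: [-0.1, -0.1, 0.3]
opening: 0.999
```

Run:
```python
from h import *
rows([(.493,-.126,.22,-1.09)])
snap('wrist','w5');snap('top','t5')
im,W,p=load('t5');cv2.imwrite('pics/t5a.png',cv2.resize(im[150:315,105:235],None,fx=3.6,fy=3.6,interpolation=cv2.INTER_CUBIC))
```

```text
t 8.25 pos [ 0.4887 -0.1316  0.2192] yaw -1.0995 tilt 0.0054 open 0.999 F [-0.1 -0.1  0.3] q7 -0.54
[-0.0102, -0.0212, -0.0029, 0.0017, 0.0002, -0.003]
```

View pics/w5.png

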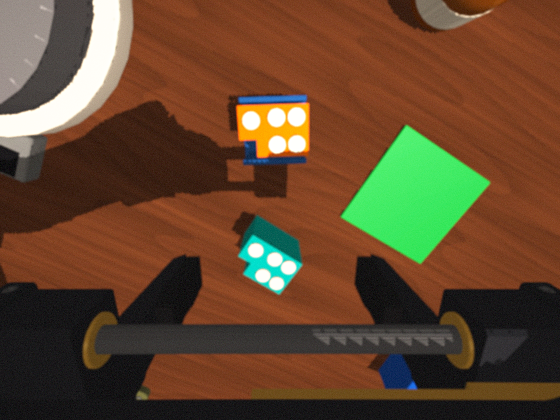

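View pics/t5a.png

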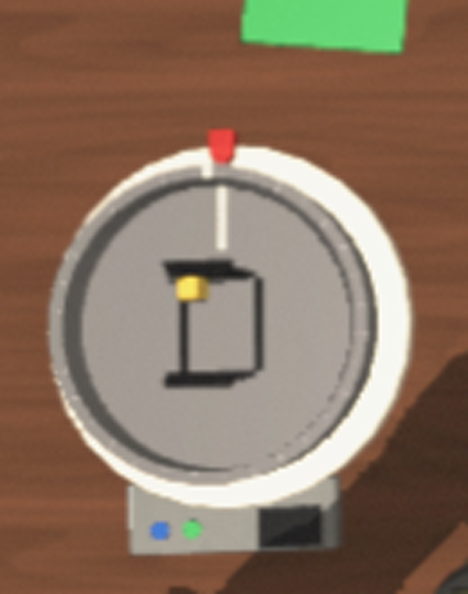

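Run:
```python
from h import *
im,W,p=load('w5')
cv2.imwrite('pics/w5a.png',cv2.resize(im[80:180,215:330],None,fx=5,fy=5,interpolation=cv2.INTER_CUBIC))
h=cv2.cvtColor(im,cv2.COLOR_BGR2HSV)
m=cv2.inRange(h,(5,200,170),(18,255,255))
sub=np.zeros_like(m);sub[85:175,225:320]=m[85:175,225:320]
c=max(cv2.findContours(sub,0,1)[0],key=cv2.contourArea)
bx=cv2.boxPoints(cv2.minAreaRect(c));q=np.array([onz(u,.07,W,p)[:2] for u in bx]);print(bx,q,q.mean(0))
e=[q[(i+1)%4]-q[i] for i in range(4)];print([(np.hypot(*v).round(4),np.arctan2(v[1],v[0]).round(3)) for v in e])
m=cv2.inRange(h,(0,0,200),(180,60,255));n,l,s,cc=cv2.connectedComponentsWithStats(m[85:175,225:320])
for i in range(1,n):
    if s[i,4]>30: print((cc[i]+[225,85]).round(1),onz(cc[i]+[225,85],.072,W,p)[:2])
m=cv2.inRange(h,(50,100,80),(75,255,255));c=max(cv2.findContours(m,0,1)[0],key=cv2.contourArea)
bx=cv2.boxPoints(cv2.minAreaRect(c));q=np.array([onz(u,.004,W,p)[:2] for u in bx]);print('mat',q.mean(0),np.arctan2(*(q[1]-q[0])[::-1]))
```

```text
[[235.61685  105.059296]
 [308.95358  101.91629 ]
 [311.1921   154.14893 ]
 [237.85538  157.29193 ]] [[ 0.55129844 -0.05537765]
 [ 0.58331732 -0.11245118]
 [ 0.54409959 -0.13663785]
 [ 0.51001729 -0.07625239]] [ 0.54718316 -0.09517977]
[(np.float64(0.0654), np.float64(-1.06)), (np.float64(0.0461), np.float64(-2.589)), (np.float64(0.0693), np.float64(2.085)), (np.float64(0.0463), np.float64(0.468))]
[276. 117.] [ 0.55867615 -0.09208765]
[296.1 116.3] [ 0.56740503 -0.10785273]
[250.7 120.2] [ 0.54587504 -0.07300646]
[276.9 144.2] [ 0.5377528  -0.10359227]
[296.4 143.5] [ 0.54648502 -0.11936292]
mat [ 0.54528604 -0.28909557] -0.06748149433665146
```

View pics/w5a.png

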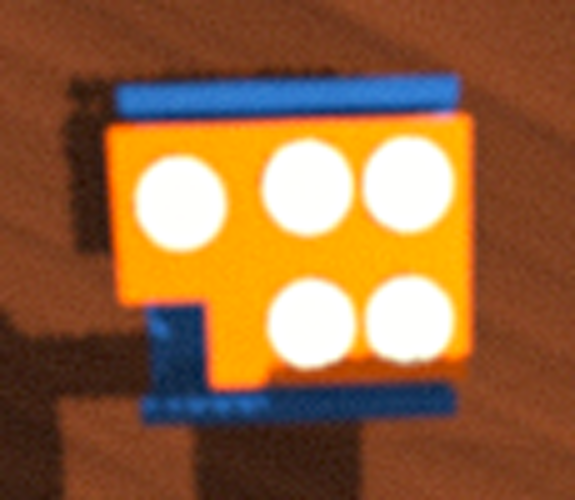

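Run:
```python
from h import *
im,W,p=load('w5')
C=lambda u,z:onz((u[0]/5+215-.4,u[1]/5+80-.4),z,W,p)[:2]
A=lambda v:np.arctan2(v[1],v[0]).round(4)
TL,TR,NL,N2,BM=[C(u,.07) for u in [(105,127),(474,115),(122,302),(206,302),(210,390)]]
print('top edge',A(TR-TL),np.hypot(*(TR-TL)),'notch edge',A(N2-NL),np.hypot(*(N2-NL)),'left',A(NL-TL),np.hypot(*(NL-TL)),np.hypot(*(BM-N2)))
c1,c2,c3,c4=[C(u,.072) for u in [(117,84),(460,74),(142,422),(457,412)]]
print('cheeks',A(c2-c1),A(c4-c3),np.hypot(*(c2-c1)),np.hypot(*(c4-c3)),np.hypot(*(c1-c3)),np.hypot(*(c2-c4)),(c1+c2+c3+c4)/4)
be=2.07; ex=np.array([np.cos(be),np.sin(be)]);ey=np.array([-ex[1],ex[0]])
for n,P,l in [('TL',TL,(32,-23)),('TR',TR,(-32,-23)),('NL',NL,(32,7)),('N2',N2,(16,7)),('BM',BM,(16,23))]: print(n,P-(ex*l[0]+ey*l[1])/1000)
```

```text
top edge -1.0692 0.06584986541441834 notch edge -1.0991 0.015590564601221777 left -2.6155 0.030435623652709697 0.01621028516842678
cheeks -1.0726 -1.0676 0.06021393731183026 0.05960346861423154 0.05937009208055705 0.05907486567042604 [ 0.54723334 -0.09522504]
TL [ 0.54646291 -0.09444949]
TR [ 0.54748864 -0.09599696]
NL [ 0.54648131 -0.09537027]
N2 [ 0.54590626 -0.09521077]
BM [ 0.54566942 -0.0952149 ]
```

Run:
```python
from h import *
rows([(.549,-.094,.13,-1.07)])
```

```text
t 8.35 pos [ 0.4904 -0.1288  0.2191] yaw -1.0944 tilt 0.0040 open 1.003 F [-0.1  0.  -1. ] q7 -0.54
[-0.013, -0.228, 0.2963, 0.0012, 0.0004, -0.0078]
```

Call:
{"method": "play_rows", "body": {
  "deltas": [
    [[-1,-0.013,-0.228,0.15,0.001,0,-0.008],[-1,-0.013,-0.228,0.296,0.001,0,-0.008],[-1,-0.013,-0.228,0.296,0.001,0,-0.008],[-1,-0.013,-0.228,0.296,0.001,0,-0.008]]
  ]
}}

```text
clock: 8.85
tool_pos: [0.5491, -0.0939, 0.1312]
eef_rot: [0.861, -0.509, -0.0, 0.0]
contact_force: [0.5, -0.0, 0.5]
opening: 1.0
```

Run:
```python
from h import *
rows([(.549,-.094,.13,-1.07),(.549,-.094,.042,-1.07)])
```

```text
t 8.85 pos [ 0.5491 -0.0939  0.1312] yaw -1.0687 tilt 0.0007 open 1.000 F [ 0.5 -0.   0.5] q7 -0.56
[0.0002, 0.0005, 0.0039, 0.0001, 0.0002, 0.0004]
[0.0004, 0.0004, 0.2973, 0.0001, 0.0002, 0.0004]
```

Aligned. Descend.

Call:
{"method": "play_rows", "body": {
  "deltas": [
    [[-1,0,0,0.1,0,0,0],[-1,0,0,0.2,0,0,0],[-1,0,0,0.297,0,0,0],[-1,0,0,0.297,0,0,0],[-1,0,0,0.297,0,0,0]]
  ]
}}

```text
clock: 9.48
tool_pos: [0.5501, -0.0946, 0.0444]
eef_rot: [0.86, -0.51, 0.001, -0.0]
contact_force: [0.1, -0.2, 0.7]
opening: 0.998
```

Run:
```python
from h import *
rows([(.549,-.094,.042,-1.07)])
snap('wrist','w6')
```

```text
t 9.47 pos [ 0.5501 -0.0946  0.0444] yaw -1.0693 tilt 0.0026 open 0.998 F [ 0.1 -0.2  0.7] q7 -0.51
[-0.0035, 0.0023, 0.0079, -0.0006, -0.0006, 0.0002]
```

View pics/w6.png

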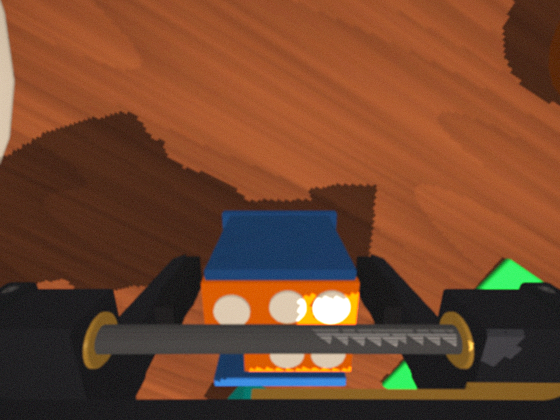

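Call:
{"method": "play_rows", "body": {
  "deltas": [
    [[1,0,0,0,0,0,0],[1,0,0,0,0,0,0],[1,0,0,0,0,0,0],[1,0,0,0,0,0,0],[1,0,0,0,0,0,0]]
  ],
  "force": 28
}}

```text
clock: 10.15
tool_pos: [0.5508, -0.0947, 0.0449]
eef_rot: [0.86, -0.509, 0.002, -0.001]
contact_force: [0.5, -0.8, 5.5]
opening: 0.723
```

Run:
```python
from h import *
rows([(.549,-.094,.042,-1.07)])
```

```text
t 10.15 pos [ 0.5508 -0.0947  0.0449] yaw -1.0692 tilt 0.0041 open 0.723 F [ 0.5 -0.8  5.5] q7 -0.51
[-0.0051, 0.004, 0.0097, -0.001, -0.0009, 0.0003]
```

Call:
{"method": "play_rows", "body": {
  "deltas": [
    [[1,0,0,-0.03,0,0,0],[1,0,0,-0.1,0,0,0],[1,0,0,-0.2,0,0,0],[1,0,0,-0.3,0,0,0],[1,0,0,-0.35,0,0,0]]
  ]
}}

```text
clock: 10.78
tool_pos: [0.5504, -0.0945, 0.1512]
eef_rot: [0.861, -0.509, 0.002, -0.001]
contact_force: [0.2, -0.7, -3.6]
opening: 0.724
```

Run:
```python
from h import *
rows([(.547,-.289,.13,-1.57)])
snap('side','s7')
im,W,p=load('s7');cv2.imwrite('pics/s7a.png',cv2.resize(im[100:330,180:400],None,fx=2.5,fy=2.5,interpolation=cv2.INTER_CUBIC))
```

```text
t 10.78 pos [ 0.5504 -0.0945  0.1512] yaw -1.0690 tilt 0.0049 open 0.724 F [ 0.2 -0.7 -3.6] q7 -0.56
[0.5627, 0.322, 0.0712, -0.0014, -0.0007, 0.1595]
```

View pics/s7a.png

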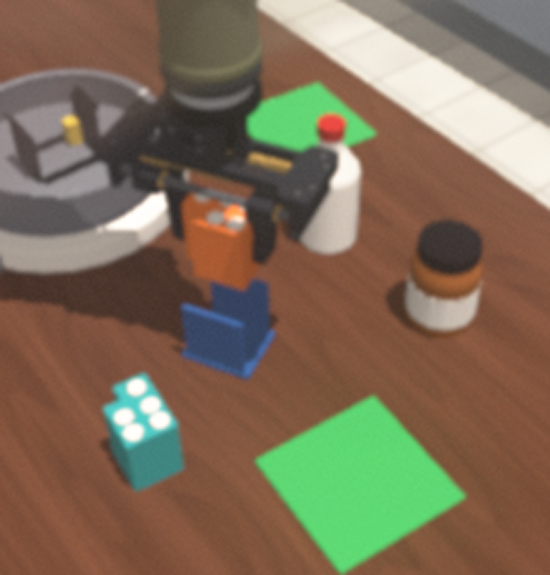

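Call:
{"method": "play_rows", "body": {
  "deltas": [
    [[1,0.1,0.06,0,0,0,0.03],[1,0.26,0.15,0,0,0,0.075],[1,0.42,0.24,0,-0.001,0,0.12],[1,0.563,0.322,0.03,-0.001,0,0.1595],[1,0.563,0.322,0.071,-0.001,0,0.1595]]
  ]
}}

```text
clock: 11.45
tool_pos: [0.5456, -0.2956, 0.1305]
eef_rot: [-0.704, 0.71, -0.004, -0.002]
contact_force: [0.3, 1.2, -3.9]
opening: 0.726
```

Call:
{"method": "play_rows", "body": {
  "deltas": [
    [[1,0,0,0.05,0,0,0],[1,0,0,0.1,0,0,0]]
  ]
}}

```text
clock: 11.7
tool_pos: [0.5453, -0.2945, 0.0988]
eef_rot: [-0.705, 0.709, -0.003, -0.002]
contact_force: [-0.6, 0.3, -3.4]
opening: 0.717
```

Run:
```python
from h import *
rows([(.547,-.289,.060,-1.57),(.547,-.289,.044,-1.57)])
snap('side','s8')
im,W,p=load('s8');cv2.imwrite('pics/s8a.png',cv2.resize(im[160:360,220:400],None,fx=3,fy=3,interpolation=cv2.INTER_CUBIC))
```

```text
t 11.70 pos [ 0.5453 -0.2945  0.0988] yaw -1.5769 tilt 0.0062 open 0.717 F [-0.6  0.3 -3.4] q7 -0.65
[-0.019, -0.0053, 0.1291, -0.0004, -0.0019, -0.0022]
[-0.0194, -0.0052, 0.1824, -0.0004, -0.0019, -0.0022]
```

View pics/s8a.png

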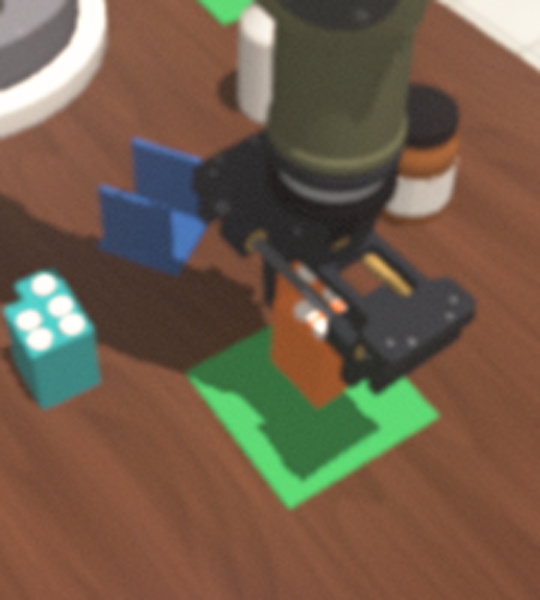

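Call:
{"method": "play_rows", "body": {
  "deltas": [
    [[1,-0.019,-0.005,0.06,0,-0.002,-0.002],[1,-0.019,-0.005,0.12,0,-0.002,-0.002],[1,-0.019,-0.005,0.155,0,-0.002,-0.002],[1,-0.019,-0.005,0.165,0,-0.002,-0.002],[1,-0.019,-0.005,0.17,0,-0.002,-0.002]]
  ]
}}

```text
clock: 12.38
tool_pos: [0.5462, -0.2884, 0.0461]
eef_rot: [0.707, -0.707, -0.001, -0.0]
contact_force: [-0.3, -0.4, -3.5]
opening: 0.725
```

Run:
```python
from h import *
rows([(.547,-.289,.043,-1.57)])
```

```text
t 12.38 pos [ 0.5462 -0.2884  0.0461] yaw -1.5705 tilt 0.0016 open 0.725 F [-0.3 -0.4 -3.5] q7 -0.62
[0.0019, -0.0026, 0.0104, 0.0003, 0.0004, -0.0001]
```

Call:
{"method": "play_rows", "body": {
  "deltas": [
    [[1,0,0,0.005,0,0,0],[1,0,0,0.01,0,0,0],[1,0,0,0.01,0,0,0]]
  ]
}}

```text
clock: 12.75
tool_pos: [0.5463, -0.2885, 0.0433]
eef_rot: [0.707, -0.707, -0.001, -0.0]
contact_force: [-0.4, -0.2, -4.0]
opening: 0.723
```

Run:
```python
from h import *
rows([(.547,-.289,.043,-1.57)])
```

```text
t 12.75 pos [ 0.5463 -0.2885  0.0433] yaw -1.5704 tilt 0.0014 open 0.723 F [-0.4 -0.2 -4. ] q7 -0.62
[0.0017, -0.0023, 0.0009, 0.0002, 0.0004, -0.0001]
```

Call:
{"method": "play_rows", "body": {
  "deltas": [
    [[1,0,0,0.004,0,0,0],[1,0,0,0.008,0,0,0],[1,0,0,0.008,0,0,0]]
  ]
}}

```text
clock: 13.12
tool_pos: [0.5463, -0.2885, 0.043]
eef_rot: [0.707, -0.707, -0.0, -0.001]
contact_force: [-4.2, 3.7, 12.6]
opening: 0.726
```

Run:
```python
from h import *
rows([(.547,-.289,.043,-1.57)])
snap('side','s9')
im,W,p=load('s9');cv2.imwrite('pics/s9a.png',cv2.resize(im[200:340,240:380],None,fx=4,fy=4,interpolation=cv2.INTER_CUBIC))
```

```text
t 13.12 pos [ 0.5463 -0.2885  0.043 ] yaw -1.5706 tilt 0.0017 open 0.726 F [-4.2  3.7 12.6] q7 -0.62
[0.0018, -0.0022, -0.0, -0.0001, 0.0005, -0.0002]
```

View pics/s9a.png

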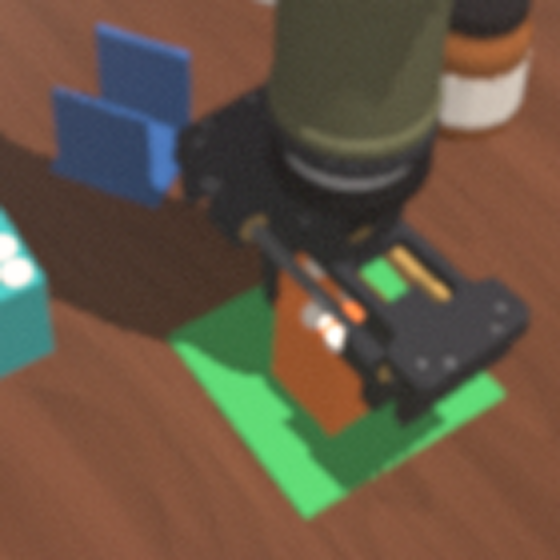

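Contact with the mat felt (Fz went −4 → +12.6 N). Release.

Call:
{"method": "play_rows", "body": {
  "deltas": [
    [[0,0,0,0,0,0,0],[-1,0,0,0,0,0,0],[-1,0,0,0,0,0,0],[-1,0,0,0,0,0,0],[-1,0,0,0,0,0,0]]
  ]
}}

```text
clock: 13.8
tool_pos: [0.5464, -0.2885, 0.0429]
eef_rot: [0.707, -0.707, -0.0, -0.001]
contact_force: [-0.4, 0.6, -0.5]
opening: 1.0
```

Run:
```python
from h import *
rows([(.547,-.289,.2,-1.57)])
```

```text
t 13.80 pos [ 0.5464 -0.2885  0.0429] yaw -1.5707 tilt 0.0016 open 1.000 F [-0.4  0.6 -0.5] q7 -0.62
[0.0008, -0.0023, -0.5236, -0.0001, 0.0005, -0.0002]
```

Call:
{"method": "play_rows", "body": {
  "deltas": [
    [[-1,0,0,-0.1,0,0,0],[-1,0,0,-0.25,0,0,0],[-1,0,0,-0.4,0,0,0],[-1,0,0,-0.55,0,0,0],[-1,0,0,-0.57,0,0,0]]
  ]
}}

```text
clock: 14.42
tool_pos: [0.5477, -0.2902, 0.2173]
eef_rot: [-0.707, 0.707, -0.003, 0.001]
contact_force: [0.4, -0.3, -0.4]
opening: 0.995
```

Run:
```python
from h import *
rows([(.546,-.349,.21,0.0)])
snap('wrist','w10')
```

```text
t 14.43 pos [ 0.5477 -0.2902  0.2173] yaw -1.5708 tilt 0.0062 open 0.995 F [ 0.4 -0.3 -0.4] q7 -0.72
[0.1961, 0.0059, 0.0245, -0.001, -0.0019, -0.5]
```

View pics/w10.png

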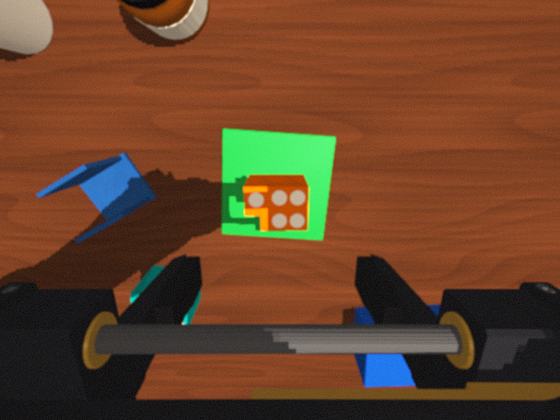

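Call:
{"method": "play_rows", "body": {
  "deltas": [
    [[-1,0.196,0.006,0.02,-0.001,-0.002,-0.5],[-1,0.196,0.006,0.024,-0.001,-0.002,-0.5],[-1,0.196,0.006,0.024,-0.001,-0.002,-0.5],[-1,0.196,0.006,0.024,-0.001,-0.002,-0.5],[-1,0.196,0.006,0.024,-0.001,-0.002,-0.5]]
  ]
}}

```text
clock: 15.1
tool_pos: [0.5446, -0.3475, 0.2069]
eef_rot: [0.951, -0.308, -0.002, -0.002]
contact_force: [-0.7, -0.4, 0.2]
opening: 1.004
```

Run:
```python
from h import *
rows([(.546,-.349,.21,0.0)])
```

```text
t 15.10 pos [ 0.5446 -0.3475  0.2069] yaw -0.6269 tilt 0.0059 open 1.004 F [-0.7 -0.4  0.2] q7 0.05
[0.0068, 0.0014, -0.0105, -0.001, 0.0016, -0.1995]
```

Call:
{"method": "play_rows", "body": {
  "deltas": [
    [[-1,0.007,0.001,-0.01,-0.001,0.0016,-0.2],[-1,0.007,0.001,-0.01,-0.001,0.0016,-0.2],[-1,0.007,0.001,-0.01,-0.001,0.0016,-0.2],[-1,0.007,0.001,-0.01,-0.001,0.0016,-0.2],[-1,0.007,0.001,-0.01,-0.001,0.0016,-0.2]]
  ]
}}

```text
clock: 15.72
tool_pos: [0.5454, -0.3483, 0.2082]
eef_rot: [1.0, 0.0, -0.001, -0.001]
contact_force: [0.4, 0.1, 0.9]
opening: 1.0
```

Run:
```python
from h import *
rows([(.546,-.349,.21,0.0)])
snap('wrist','w11')
im,W,p=load('w11');cv2.imwrite('pics/w11a.png',cv2.resize(im[60:200,200:360],None,fx=5,fy=4.2,interpolation=cv2.INTER_CUBIC)) if 0 else None
```

```text
t 15.72 pos [ 0.5454 -0.3483  0.2082] yaw 0.0006 tilt 0.0031 open 1.000 F [0.4 0.1 0.9] q7 0.53
[0.0021, 0.0022, -0.006, -0.0007, 0.0007, 0.0002]
```

View pics/w11.png

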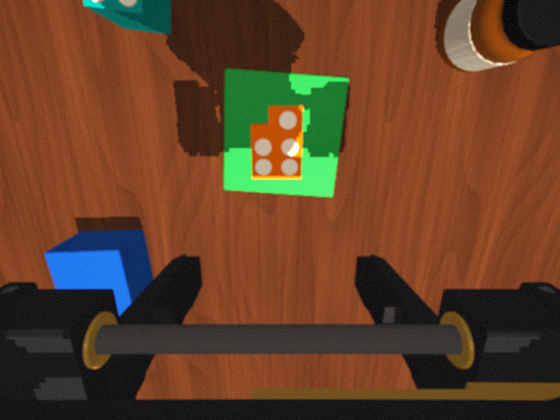

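Run:
```python
from h import *
im,W,p=load('w11')
a=cv2.resize(im[95:190,235:320],None,fx=6,fy=6,interpolation=cv2.INTER_CUBIC)
cv2.imwrite('pics/w11a.png',a)
h=cv2.cvtColor(im,cv2.COLOR_BGR2HSV)
m=cv2.inRange(h,(3,150,120),(20,255,255));sub=0*m;sub[95:190,235:320]=m[95:190,235:320]
x,y,w,hh=cv2.boundingRect(sub);print(x,y,w,hh)
```

```text
250 105 54 72
```

View pics/w11a.png

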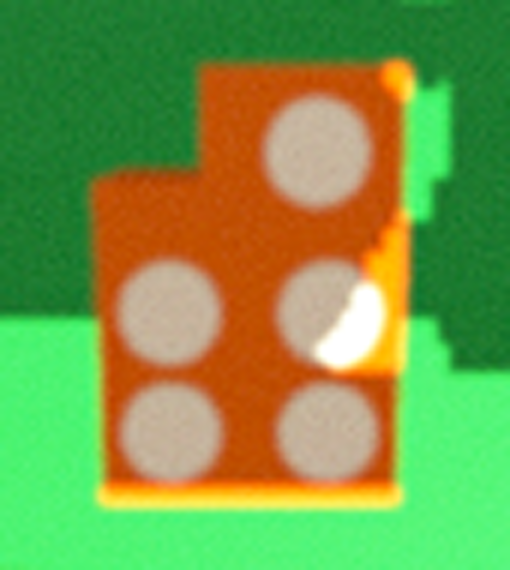

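Run:
```python
from h import *
def caps(fn,roi,z,lo=(0,0,200),hi=(180,60,255)):
    im,W,p=load(fn);h=cv2.cvtColor(im,cv2.COLOR_BGR2HSV);y0,y1,x0,x1=roi
    m=cv2.inRange(h,lo,hi)[y0:y1,x0:x1];n,l,s,cc=cv2.connectedComponentsWithStats(m)
    return [(cc[i]+[x0,y0],onz(cc[i]+[x0,y0],z,W,p)[:2],s[i,4]) for i in range(1,n) if s[i,4]>40]
A=caps('w5',(85,175,225,320),.072); B=caps('w11',(95,190,235,320),.070,(0,0,120),(180,110,255))
for n in(A,B):
    for k in n: print(k)
be=2.072;c=np.array([.5465,-.0952]);ex=np.array([np.cos(be),np.sin(be)]);ey=np.array([-ex[1],ex[0]])
L=np.array([[(k[1]-c)@ex,(k[1]-c)@ey] for k in A]);print(L.round(4))
# B predicted local at beta=pi/2 about mean
Q=np.array([k[1] for k in B])
from itertools import permutations
if len(Q)==5:
    best=None
    for pm in permutations(range(5)):
        q=Q[list(pm)];lm,qm=L.mean(0),q.mean(0);H=(L-lm).T@(q-qm);a=np.arctan2(H[0,1]-H[1,0],H[0,0]+H[1,1])
        r_=np.array([[np.cos(a),-np.sin(a)],[np.sin(a),np.cos(a)]]);t=qm-r_@lm;e=np.abs((r_@L.T).T+t-q).max()
        if best is None or e<best[0]: best=(e,a,t)
    print('beta,center',best)
im,W,p=load('w11')
for n,u in dict(TL=(200,63),TR=(412,63),NL=(92,178),N2=(200,172),BR=(398,487),BL=(104,487),BR2=(400,507),BL2=(100,507)).items(): print(n,onz((u[0]/6+235-.4,u[1]/6+95-.4),.068,W,p)[:2].round(4))
```

```text
(array([276.004, 117.036]), array([ 0.55867615, -0.09208765]), np.int32(250))
(array([296.07287449, 116.30364372]), array([ 0.56740503, -0.10785273]), np.int32(247))
(array([250.70124481, 120.2406639 ]), array([ 0.54587504, -0.07300646]), np.int32(241))
(array([276.87610619, 144.2300885 ]), array([ 0.5377528 , -0.10359227]), np.int32(226))
(array([296.35616438, 143.543379  ]), array([ 0.54648502, -0.11936292]), np.int32(219))
(array([287.35897436, 119.83760684]), array([ 0.55182553, -0.26732713]), np.int32(234))
(array([262.64651163, 146.73488372]), array([ 0.52985417, -0.29034722]), np.int32(215))
(array([289.88744589, 147.01731602]), array([ 0.5543569 , -0.29057326]), np.int32(231))
(array([263.10837438, 166.59605911]), array([ 0.52998213, -0.30823005]), np.int32(203))
(array([289.2238806 , 166.60696517]), array([ 0.55399143, -0.30821249]), np.int32(201))
[[-0.0031 -0.0122]
 [-0.0211 -0.0123]
 [ 0.0198 -0.0101]
 [-0.0032  0.0117]
 [-0.0212  0.0116]]
beta,center (np.float64(0.00041745259618719555), np.float64(1.5681803159703547), array([ 0.54177368, -0.28716443]))
TL [ 0.5349 -0.2552]
TR [ 0.5655 -0.2552]
NL [ 0.5188 -0.2711]
N2 [ 0.5348 -0.2702]
BR [ 0.5651 -0.3171]
BL [ 0.5193 -0.3172]
BR2 [ 0.5655 -0.3203]
BL2 [ 0.5186 -0.3203]
```

Run:
```python
from h import *
rows([(.542,-.287,.13,-.003)])
```

```text
t 15.78 pos [ 0.5455 -0.3485  0.2085] yaw 0.0000 tilt 0.0025 open 0.995 F [1.2 0.  0.5] q7 0.53
[-0.0113, -0.2044, 0.262, -0.0006, 0.0006, 0.001]
```

Call:
{"method": "play_rows", "body": {
  "deltas": [
    [[-1,-0.011,-0.204,0.13,-0.0006,0.0006,0.001],[-1,-0.011,-0.204,0.262,-0.0006,0.0006,0.001],[-1,-0.011,-0.204,0.262,-0.0006,0.0006,0.001],[-1,-0.011,-0.204,0.262,-0.0006,0.0006,0.001]]
  ]
}}

```text
clock: 16.27
tool_pos: [0.5426, -0.2887, 0.131]
eef_rot: [1.0, -0.002, 0.001, 0.001]
contact_force: [0.6, -0.1, 1.2]
opening: 0.997
```

Run:
```python
from h import *
rows([(.542,-.287,.039,-.003)])
```

```text
t 16.27 pos [ 0.5426 -0.2887  0.131 ] yaw -0.0049 tilt 0.0024 open 0.997 F [ 0.6 -0.1  1.2] q7 0.45
[-0.0024, -0.0064, 0.3067, 0.0006, -0.0004, -0.0006]
```

Call:
{"method": "play_rows", "body": {
  "deltas": [
    [[-1,-0.002,-0.006,0.1,0.0006,0,0],[-1,-0.002,-0.006,0.2,0.0006,0,0],[-1,-0.002,-0.006,0.3,0.0006,0,0],[-1,-0.002,-0.006,0.307,0.0006,0,0],[-1,-0.002,-0.006,0.307,0.0006,0,0]]
  ]
}}

```text
clock: 16.9
tool_pos: [0.5431, -0.2886, 0.0406]
eef_rot: [1.0, -0.003, 0.002, 0.001]
contact_force: [0.0, 0.6, 0.6]
opening: 1.0
```

Run:
```python
from h import *
rows([(.542,-.287,.039,-.003)])
```

```text
t 16.90 pos [ 0.5431 -0.2886  0.0406] yaw -0.0061 tilt 0.0043 open 1.000 F [0.  0.6 0.6] q7 0.45
[-0.0039, -0.0052, 0.0054, 0.0006, -0.0013, -0.001]
```

Call:
{"method": "play_rows", "body": {
  "deltas": [
    [[-1,-0.004,-0.005,0.005,0.0006,-0.0013,-0.001],[0,-0.004,-0.005,0.005,0.0006,-0.0013,-0.001],[0,-0.004,-0.005,0.005,0.0006,-0.0013,-0.001],[0,-0.004,-0.005,0.005,0.0006,-0.0013,-0.001],[1,-0.004,-0.005,0.005,0.0006,-0.0013,-0.001]]
  ]
}}

```text
clock: 17.52
tool_pos: [0.5419, -0.287, 0.0391]
eef_rot: [1.0, -0.001, -0.0, -0.0]
contact_force: [0.1, 0.3, 0.4]
opening: 0.57
```

Call:
{"method": "play_rows", "body": {
  "deltas": [
    [[1,0,0,0,0,0,0],[1,0,0,0,0,0,0],[1,0,0,0,0,0,0],[1,0,0,0,0,0,0]]
  ],
  "force": 28
}}

```text
clock: 18.02
tool_pos: [0.5424, -0.287, 0.0391]
eef_rot: [1.0, -0.001, 0.0, 0.0]
contact_force: [1.9, 0.1, -0.2]
opening: 0.524
```

Run:
```python
from h import *
rows([(.542,-.287,.2,-.003)])
```

```text
t 18.02 pos [ 0.5424 -0.287   0.0391] yaw -0.0028 tilt 0.0005 open 0.524 F [ 1.9  0.1 -0.2] q7 0.45
[-0.0009, -0.0001, -0.5362, 0.0, -0.0002, 0.0001]
```

Call:
{"method": "play_rows", "body": {
  "deltas": [
    [[1,0,0,-0.05,0,0,0],[1,0,0,-0.18,0,0,0],[1,0,0,-0.35,0,0,0],[1,0,0,-0.52,0,0,0],[1,0,0,-0.62,0,0,0]]
  ]
}}

```text
clock: 18.65
tool_pos: [0.5419, -0.2873, 0.2284]
eef_rot: [1.0, -0.002, 0.001, 0.001]
contact_force: [1.1, -0.4, -4.4]
opening: 0.519
```

Run:
```python
from h import *
rows([(.50,-.08,.23,-.75),(.45,.2125,.23,-1.55)])
```

```text
t 18.65 pos [ 0.5419 -0.2873  0.2284] yaw -0.0033 tilt 0.0024 open 0.519 F [ 1.1 -0.4 -4.4] q7 0.45
[-0.142, -0.6905, -0.0064, 0.0001, -0.0008, 0.2377]
[-0.3118, -1.6649, -0.0079, -0.0002, -0.0008, 0.4923]
```

Call:
{"method": "play_rows", "body": {
  "deltas": [
    [[1,-0.028,-0.13,-0.005,0,-0.0008,0.045],[1,-0.056,-0.27,-0.006,0,-0.0008,0.095],[1,-0.085,-0.41,-0.006,0,-0.0008,0.145],[1,-0.114,-0.55,-0.006,0,-0.0008,0.19],[1,-0.142,-0.69,-0.006,0,-0.0008,0.238]]
  ]
}}

```text
clock: 19.27
tool_pos: [0.4986, -0.0786, 0.2303]
eef_rot: [0.929, -0.369, -0.001, -0.0]
contact_force: [0.5, 0.7, -3.0]
opening: 0.519
```

Run:
```python
from h import *
rows([(.45,.2125,.23,-1.55)])
```

```text
t 19.27 pos [ 0.4986 -0.0786  0.2303] yaw -0.7563 tilt 0.0015 open 0.519 F [ 0.5  0.7 -3. ] q7 -0.40
[-0.7838, -0.5947, 0.002, 0.0003, 0.0004, 0.2526]
```

Call:
{"method": "play_rows", "body": {
  "deltas": [
    [[1,-0.16,-0.12,0.002,0,0,0.05],[1,-0.32,-0.24,0.002,0,0,0.1],[1,-0.48,-0.36,0.002,0,0,0.15],[1,-0.64,-0.48,0.002,0,0,0.2],[1,-0.784,-0.595,0.002,0,0,0.2526]]
  ]
}}

```text
clock: 19.9
tool_pos: [0.4483, 0.2148, 0.2305]
eef_rot: [0.713, -0.701, -0.002, 0.0]
contact_force: [1.6, -0.1, -3.8]
opening: 0.521
```

Call:
{"method": "play_rows", "body": {
  "deltas": [
    [[1,0,0,0,0,0,0],[1,0,0,0,0,0,0]]
  ]
}}

```text
clock: 20.15
tool_pos: [0.4475, 0.2146, 0.2308]
eef_rot: [0.713, -0.701, -0.002, 0.001]
contact_force: [-1.0, -0.6, -3.5]
opening: 0.52
```

Run:
```python
from h import *
rows([(.45,.2125,.23,-1.55)])
snap('wrist','w12');print(get_state()['q'])
```

```text
t 20.15 pos [0.4475 0.2146 0.2308] yaw -1.5532 tilt 0.0043 open 0.520 F [-1.  -0.6 -3.5] q7 -1.47
[0.007, -0.0083, 0.0025, 0.0012, 0.0006, -0.001]
[-0.90387504  0.64422118  0.6115187   1.99898049 -0.58504878  0.68067346
 -1.47212635]
```

View pics/w12.png

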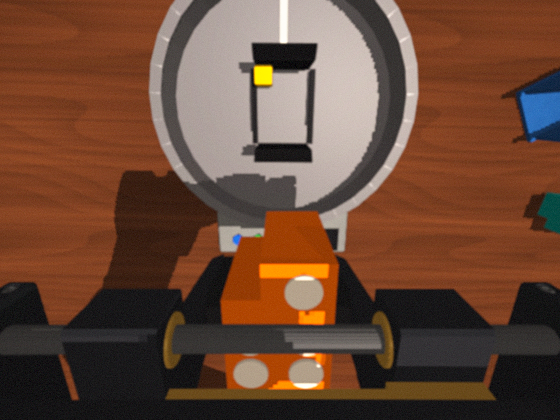

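Run:
```python
from h import *
im,W,p=load('w12')
cv2.imwrite('pics/w12a.png',cv2.resize(im[0:175,225:345],None,fx=4.5,fy=4.5/1,interpolation=cv2.INTER_CUBIC)[:598*2:1][:790] if 0 else cv2.resize(im[0:170,225:345],None,fx=3.5,fy=3.5,interpolation=cv2.INTER_CUBIC))
```

```text
(no output)
```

View pics/w12a.png

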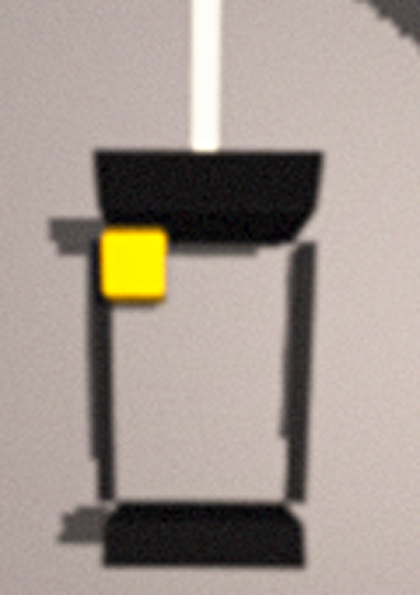

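Run:
```python
from h import *
im,W,p=load('w12')
C=lambda u,z:onz((u[0]/3.5+225-.36,u[1]/3.5-.36),z,W,p)[:2].round(4)
print('key',C((133,263.5),.072),[C(u,.072) for u in [(100,228),(166,228),(166,298),(101,300)]])
print('mark',C((205,5),.042),C((204.5,145),.042))
print('R ledge',C((315,245),.05),C((304,500),.05),'inner',C((290,440),.05),C((287,500),.05))
print('L ledge',C((112,320),.05),C((116,498),.05),'outer',C((98,498),.05))
print('far lip',C((95,152),.109),C((322,152),.109),'near lip',C((103,566),.109),C((306,566),.109))
for q,l in [(C((133,263.5),.072),(27.25,18.25))]:
    for b in (0,.02): 
        e=np.array([[np.cos(b),-np.sin(b)],[np.sin(b),np.cos(b)]]);print('ctr from key',q-e@np.array(l)/1000)
```

```text
key [0.5626 0.2318] [array([0.5706, 0.2401]), array([0.5709, 0.2234]), array([0.5547, 0.2232]), array([0.5539, 0.24  ])]
mark [0.6276 0.2144] [0.5955 0.2138]
R ledge [0.5705 0.1831] [0.5024 0.1822] inner [0.5193 0.1873] [0.5023 0.1873]
L ledge [0.5506 0.2388] [0.502  0.2379] outer [0.5019 0.2433]
far lip [0.5802 0.238 ] [0.581  0.1891] near lip [0.4913 0.2372] [0.4922 0.1875]
ctr from key [0.53535 0.21355]
ctr from key [0.53572043 0.21300869]
```

Run:
```python
from h import *
rows([(.536,.213,.19,-1.554)])
```

```text
t 20.20 pos [0.448  0.2135 0.2309] yaw -1.5555 tilt 0.0038 open 0.520 F [ 0.6 -2.1 -3.7] q7 -1.47
[0.0064, -0.2937, 0.1353, 0.0011, 0.0006, -0.0005]
```

Call:
{"method": "play_rows", "body": {
  "deltas": [
    [[1,0.003,-0.1,0.0,0.001,0.0006,0],[1,0.006,-0.2,0.04,0.001,0.0006,0],[1,0.006,-0.294,0.09,0.001,0.0006,0],[1,0.006,-0.294,0.135,0.001,0.0006,0],[1,0.006,-0.294,0.135,0.001,0.0006,0]]
  ]
}}

```text
clock: 20.82
tool_pos: [0.5346, 0.2114, 0.1891]
eef_rot: [0.712, -0.703, -0.001, 0.002]
contact_force: [-1.3, 0.1, -4.8]
opening: 0.521
```

Run:
```python
from h import *
rows([(.536,.213,.165,-1.554)])
```

```text
t 20.82 pos [0.5346 0.2114 0.1891] yaw -1.5580 tilt 0.0044 open 0.521 F [-1.3  0.1 -4.8] q7 -1.43
[-0.0055, -0.0052, 0.0802, 0.0014, -0.0003, -0.0013]
```

Call:
{"method": "play_rows", "body": {
  "deltas": [
    [[1,-0.0055,-0.005,0.04,0.0014,0,-0.0013],[1,-0.0055,-0.005,0.08,0.0014,0,-0.0013],[1,-0.0055,-0.005,0.08,0.0014,0,-0.0013],[1,-0.0055,-0.005,0.08,0.0014,0,-0.0013]]
  ]
}}

```text
clock: 21.32
tool_pos: [0.536, 0.2131, 0.1652]
eef_rot: [0.713, -0.701, 0.0, 0.0]
contact_force: [0.4, 0.7, -4.2]
opening: 0.522
```

Run:
```python
from h import *
rows([(.536,.213,.13,-1.554),(.536,.213,.0771,-1.554)])
snap('top','t13');snap('side','s13');snap('wrist','w13')
im,W,p=load('s13');a=cv2.resize(im[90:220,130:280],None,fx=2.6,fy=2.6,interpolation=cv2.INTER_CUBIC)
im,W,p=load('t13');b=cv2.resize(im[180:310,110:240],None,fx=2.6,fy=2.6,interpolation=cv2.INTER_CUBIC)
cv2.imwrite('pics/c13.png',np.hstack([a,b]))
```

```text
t 21.32 pos [0.536  0.2131 0.1652] yaw -1.5538 tilt 0.0010 open 0.522 F [ 0.4  0.7 -4.2] q7 -1.40
[0.0001, -0.0001, 0.1173, -0.0001, -0.0003, 0.0001]
[-0.0001, -0.0, 0.2936, -0.0001, -0.0003, 0.0001]
```

View pics/c13.png

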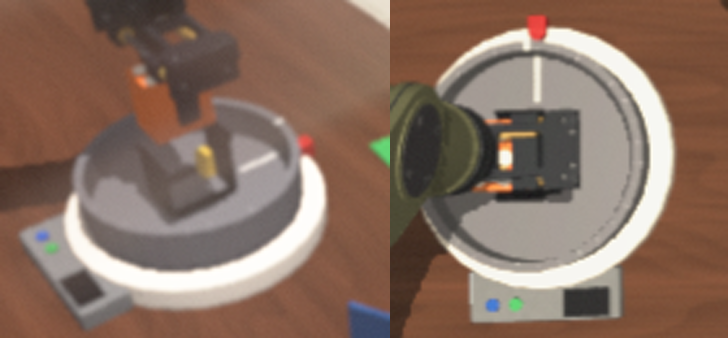

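View pics/w13.png

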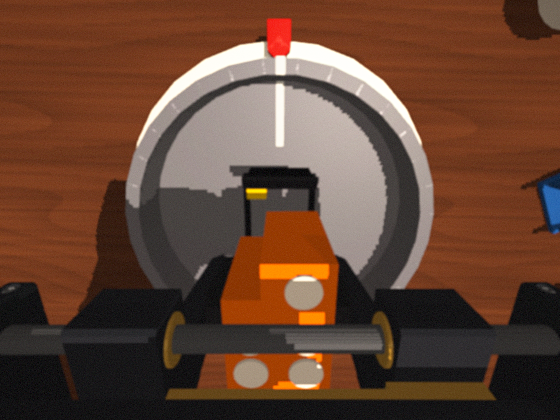

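Call:
{"method": "play_rows", "body": {
  "deltas": [
    [[1,0,0,0.03,0,0,0],[1,0,0,0.06,0,0,0],[1,0,0,0.09,0,0,0],[1,0,0,0.12,0,0,0],[1,0,0,0.13,0,0,0]]
  ]
}}

```text
clock: 22.1
tool_pos: [0.5362, 0.2129, 0.1257]
eef_rot: [0.713, -0.701, 0.001, 0.0]
contact_force: [-0.2, -0.1, -3.2]
opening: 0.518
```

Run:
```python
from h import *
print(get_state()['moment'].round(2))
rows([(.536,.213,.11,-1.554),(.536,.213,.0771,-1.554)])
```

```text
[ 0.03  0.08 -0.01]
t 22.10 pos [0.5362 0.2129 0.1257] yaw -1.5540 tilt 0.0011 open 0.518 F [-0.2 -0.1 -3.2] q7 -1.37
[-0.0003, 0.0008, 0.0524, -0.0001, -0.0003, -0.0]
[-0.0004, 0.0008, 0.1621, -0.0001, -0.0003, -0.0]
```

Call:
{"method": "play_rows", "body": {
  "deltas": [
    [[1,0,0.001,0.02,0,0,0],[1,0,0.001,0.04,0,0,0],[1,0,0.001,0.06,0,0,0],[1,0,0.001,0.08,0,0,0],[1,0,0.001,0.1,0,0,0]]
  ]
}}

```text
clock: 22.72
tool_pos: [0.5362, 0.2129, 0.0954]
eef_rot: [0.713, -0.701, 0.001, 0.0]
contact_force: [1.4, 0.2, -2.7]
opening: 0.52
```

Run:
```python
from h import *
print(get_state()['moment'].round(2))
rows([(.536,.213,.085,-1.554),(.536,.213,.0771,-1.554)])
```

```text
[ 0.04 -0.02 -0.01]
t 22.73 pos [0.5362 0.2129 0.0954] yaw -1.5541 tilt 0.0014 open 0.520 F [ 1.4  0.2 -2.7] q7 -1.34
[-0.0005, 0.0006, 0.0347, -0.0003, -0.0003, -0.0]
[-0.0005, 0.0006, 0.061, -0.0003, -0.0003, -0.0]
```

Past the key's top with no contact. Continue to the floor.

Call:
{"method": "play_rows", "body": {
  "deltas": [
    [[1,0,0,0.02,0,0,0],[1,0,0,0.04,0,0,0],[1,0,0,0.052,0,0,0],[1,0,0,0.056,0,0,0],[1,0,0,0.058,0,0,0]]
  ]
}}

```text
clock: 23.35
tool_pos: [0.5362, 0.2128, 0.078]
eef_rot: [0.713, -0.701, 0.001, 0.0]
contact_force: [0.5, 1.4, -2.5]
opening: 0.518
```

Call:
{"method": "play_rows", "body": {
  "deltas": [
    [[1,0,0,0.004,0,0,0],[1,0,0,0.007,0,0,0]]
  ]
}}

```text
clock: 23.6
tool_pos: [0.5362, 0.2128, 0.077]
eef_rot: [0.713, -0.701, 0.0, -0.0]
contact_force: [-2.7, -0.7, 12.6]
opening: 0.52
```

Run:
```python
from h import *
print(get_state()['moment'].round(2))
rows([(.536,.213,.0771,-1.554)])
```

```text
[0.05 0.75 0.03]
t 23.60 pos [0.5362 0.2128 0.077 ] yaw -1.5543 tilt 0.0010 open 0.520 F [-2.7 -0.7 12.6] q7 -1.32
[-0.0006, 0.0007, -0.0002, -0.0003, -0.0, -0.0001]
```

Call:
{"method": "play_rows", "body": {
  "deltas": [
    [[-0.2,0,0,0,0,0,0],[-0.5,0,0,0,0,0,0],[-0.5,0,0,0,0,0,0],[-0.5,0,0,0,0,0,0]]
  ]
}}

```text
clock: 24.1
tool_pos: [0.5361, 0.2128, 0.0769]
eef_rot: [0.713, -0.701, 0.0, -0.0]
contact_force: [0.4, 0.3, 0.1]
opening: 0.751
```

Call:
{"method": "play_rows", "body": {
  "deltas": [
    [[-0.5,0,0,-0.06,0,0,0],[-0.5,0,0,-0.2,0,0,0],[-0.5,0,0,-0.35,0,0,0],[-0.5,0,0,-0.5,0,0,0]]
  ]
}}

```text
clock: 24.6
tool_pos: [0.5359, 0.2127, 0.2295]
eef_rot: [0.713, -0.701, 0.001, -0.0]
contact_force: [0.7, 0.1, 0.3]
opening: 0.749
```

Call:
{"method": "play_rows", "body": {
  "deltas": [
    [[-0.5,0,0.1,0,0,0,0],[-0.5,0,0.2,0,0,0,0],[-0.5,0,0.3,0,0,0,0],[-0.5,0,0.3,0,0,0,0],[-0.5,0,0.3,0,0,0,0]]
  ]
}}

```text
clock: 25.22
tool_pos: [0.4472, 0.2114, 0.2302]
eef_rot: [0.713, -0.701, 0.001, -0.002]
contact_force: [-0.1, -0.3, -0.5]
opening: 0.748
```

Run:
```python
from h import *
rows([])
snap('wrist','w14');snap('side','s14')
im,W,p=load('s14');cv2.imwrite('pics/s14a.png',cv2.resize(im[100:220,130:280],None,fx=4,fy=4,interpolation=cv2.INTER_CUBIC))
```

```text
t 25.23 pos [0.4472 0.2114 0.2302] yaw -1.5548 tilt 0.0040 open 0.748 F [-0.1 -0.3 -0.5] q7 -1.46
```

View pics/w14.png

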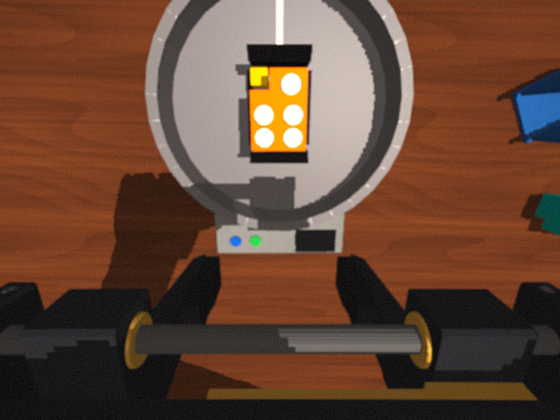

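View pics/s14a.png

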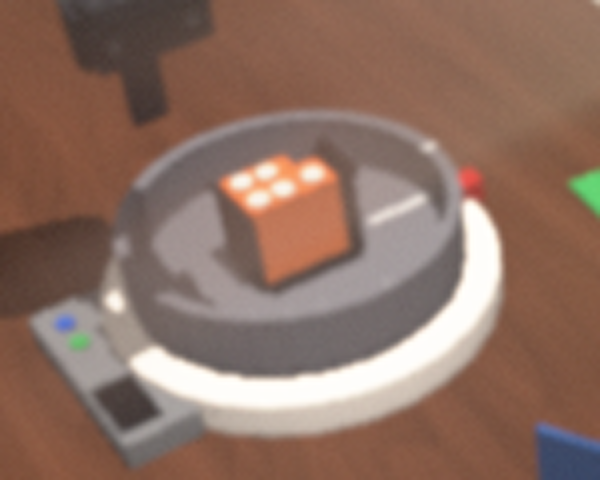

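Run:
```python
from h import *
im,W,p=load('w14');h=cv2.cvtColor(im,cv2.COLOR_BGR2HSV)
m=cv2.inRange(h,(0,0,200),(180,60,255))
P=[onz((np.flatnonzero(m[v,265:295]).mean()+265,v),.042,W,p)[:2] for v in (3,12,22,32,40)]
P=np.array(P);k=np.polyfit(P[:,0],P[:,1],1);print('mark slope',k[0],'y at axis',np.polyval(k,.536))
n,l,s,cc=cv2.connectedComponentsWithStats(m[60:160,245:312]);Q=np.array([onz(cc[i]+[245,60],.108,W,p)[:2] for i in range(1,n) if s[i,4]>40]);print(Q)
L=np.array([[-.0031,-.0122],[-.0211,-.0123],[.0198,-.0101],[-.0032,.0117],[-.0212,.0116]]);print('block ctr',Q.mean(0)-L.mean(0) if len(Q)==5 else None)
print('tip box etc')
snap('top','t15')
```

```text
mark slope 0.017127562910521397 y at axis 0.21302971787223213
[[0.55342033 0.20421975]
 [0.53012901 0.22577118]
 [0.53055616 0.20178761]
 [0.51219166 0.22551271]
 [0.51260781 0.20157179]]
block ctr [0.53354099 0.21403261]
tip box etc
```

View pics/t15.png

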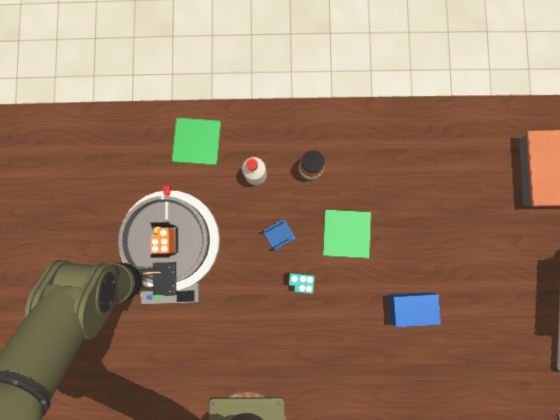

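```bash
python3 -c "
from plant import r
print(r.finish_job())"
```

```text
the job is handed in; nothing more can be done
None
```

The job is done and handed in at about 25 s of the 72 s allowed. No verdict came back.

- **Carousel:** I gripped the rim, turned it about 2.36 rad clockwise until the mark faced the pointer, and let go. Before release the mark was about 0.015 rad off, so I turned it back slightly. The wrist view after release put mark and pointer within about 0.002 rad.
- **Block on the mat:** I lifted the block by its two ends and stood it upright on the right-hand mat. It touched the mat at the expected height, and I released it.
- **Block in the pocket:** I took it again by its long sides and lowered it with the notch over the yellow key. It went down without touching until it met the floor at the expected height, within about 0.1 mm. I then released it and backed off.

**Last checks:**
- The wrist and side views show the block upright in the pocket with its notch at the key.
- After seating I measured the mark line's direction again but not the pointer. The line had moved only about 0.002 rad from the earlier wrist-view measurement.
- The bottle, jar, tip box and turquoise block look untouched in the top view.
- One reading disagreed. The block's caps put its centre about 2.7 mm from the pocket centre I had estimated, though nothing resisted on the way down. That is within the 3 mm clearance and the 5.5 mm limit.

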